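# Put the washed weekly pill box away in the chest drawer

## Robot

A 6-joint arm with a two-finger parallel gripper is mounted at the origin on the work surface. World frame = base frame: x ahead of the robot, y to its left, z up, the work surface at z = 0. Lengths are in mm, angles in rad, forces in N, time in s.
With the tool pointing down it reaches from about 275 to 1000 mm from the base axis. Payload 8.4 kg.
Tool frame: the origin (TCP) lies between the finger pads; the fingertips stand 25 mm ahead of it and the grasp point (between the pads) lies 6 mm ahead of it; z points along the fingers, y is the line along which they close (so a half turn about z gives the same grasp; the last joint's range is limited). The gripper opens to 85 mm and grips with 20 to 120 N. Pads are 22 mm wide; open, the fingers measure 114 mm over their backs; the gripper's body (76 mm by 85 mm) begins 54 mm behind the grasp point. The pads swing forward as they close: fully open they stand 13 mm farther back than shut.
Start: joints at [1.222, 0.353, 1.633, -0, 1.155, -0.002], TCP at [212.43, 587.794, 256.281] pointing down, gripper open.
Joint ranges: [-2.63, 2.63], [-0.92, 2.1], [0.06, 2.66], [-1.3, 4.44], [0, 2.69], [-3.02, 3.02]. Speed limits (rad/s): [2.22, 2.22, 2.79, 3.14, 3.14, 3.14].

## Interface

Orientations are given as [roll, pitch, yaw] about the fixed x, y, z axes, in that order (R = Rz(yaw) Ry(pitch) Rx(roll)).
In Python, from rig import r, eyes, workorder gives the robot as it stands. The module is installed in compiled form; this text tells all that it offers.
- The arm moves only by the tool step_arm, never from a script. Its argument "moves" is a list of rows, each an object of numbers: "tx", "ty", "tz": the shift along the tool's x, y, z scaled (see below); "ax", "ay", "az": the turn, a rotation vector about the tool's x, y, z scaled (see below). In form: [{"tx": .., "ty": .., "tz": .., "ax": .., "ay": .., "az": ..}, ...]. A call has 1 to 5 rows; each row shifts and turns the commanded pose from where the row before left it, along the tool's axes as they then stand; what a row does not reach is not made up. The controller multiplies each number of a shift by 25 mm and each number of a turn by 90 degrees. A row lasts 1/8 s, in which the tool goes at most 62.5 mm and 10.7 degrees, less where a joint would pass 70% of its speed; a pose out of reach is approached as far as the arm can. A call with a number of a shift or a turn outside -1 to 1 is refused whole. A call with a gripper value outside its range is refused whole. "gripper" is the opening, from 0 (shut) to 1 (fully open), set as the call begins (left out, the last holds). The fingers move at their own pace and stop on an object; "newtons" is the grip in N (left out, the last holds). Time passes only in rows, so rows that do not move let the fingers close. It gives the time, the measured TCP pose, the force, the opening and the grip force at its end, in the units of the state.
- r.sense(): the state, without advancing time (a new reading comes with each control period).
- eyes.grab_frame(name): name is "side" or "top" or "wrist"; returns (picture, depth): 384x512x3 uint8, red, green, blue; 384x512 float32, mm along the optical axis (not along the pixel's ray), 0 where there is no reading.
- eyes.camera_info(name): a dict with "intrinsics" (3x3 intrinsics, pixels), "cam_to_world" (4x4, takes a point from camera to world coordinates). Camera axes: x right, y up, looking along -z (the intrinsics and any distortion apply to the point x, -y, -z); pixel columns grow to the right and rows downward; lengths in mm; the calibration is good to about 2 mm. A picture is of the moment at which its call begins: read the wrist's pose just before it. camera_info takes no time and is no camera call; for the wrist camera it gives the pose at the moment of the call.
- workorder.sign_off(): hands the job in; it is judged then, once.
The state is a dict: "clock": time; "qpos": joint angles; "qvel": joint speeds; "joint_efforts": joint torques, N m; "eef_pos": TCP position; "tcp_rot": TCP orientation; "contact_force": force on the tool from outside, world axes, zero at the start; "wrist_torque": the same for the moment, N m; "opening": opening from 0.0 (shut) to 1.0 (fully open); "grasp_force": force on a finger pad.
Only numpy, scipy, OpenCV 4.12 (cv2) and the standard library are available. Lean on these libraries where they do the work, as an engineer would, in place of code of your own. Each camera call takes 0.05 s, during which the arm holds its last target. There are 200 camera calls.

## Task

The weekly pill box has been washed and stands on its long edge in the wooden drying rack, with two of its blue lids sprung open. Take it out, lay it flat on the placemat with its lids up, press the two open lids until they click shut and let go of it; then put it away in the drawer of the little wooden chest, lying flat with its lids up, and push the drawer fully shut. Set the pill box down rather than dropping or throwing it, and leave the mug, the amber jar, the candlestick and the white dish in the rack where they stand.

Things in the scene. Friction and masses are not known exactly. Their poses are not given: they have to be found in the camera images.
- pillbox: Weekly pill box, 75 to 130 g: light-blue plastic, 7 blue lids in a row, 38 (x) x 150 (y) x 24 (z) mm in all. Origin at its very centre; z up through the lids, y along its length, x from the hinge side (-19 mm) to the lids' free edges (+19). Starts on its long edge in the rack: x down, z (lids) away from the robot. The five shut lids stay shut and may be gripped or pressed.
- pillbox_top (a point): Centre of the pill box's lid side, on the middle lid, 12 mm above its origin; axes as the pill box's. Lids are 20 mm wide, centred at y = -63, -42, -21, 0, 21, 42, 63 mm; only those at -42 and +42 are open.
- lid_a (a joint): Open lid at y = -42 mm: 0 rad = shut, its top flush with the others; 0.7 to 1.0 at the start. 38 x 20 x 2.5 mm, hinged along y at x = -18, z = 10 mm of the pill box. A weak spring lifts it; at about 0.18 rad a snap catch under the free edge resists with 5 to 6 N pushed there, then from about 0.09 rad draws it in and holds it within 0.03 rad of shut. Pressing a lid may shift the box a little.
- lid_b (a joint): Open lid at y = +42 mm of the pill box, like lid_a in all else.
- lid_a_edge (a point): Middle of lid_a's free edge, on its top face (when shut at x = 18, z = 12 mm of the pill box).
- lid_b_edge (a point): Middle of lid_b's free edge, on its top face.
- rack: Wooden drying rack, fixed; origin at the centre of its underside. Two rails along x, 150 x 20 mm, 20 mm high, at y = -62 and 62 mm; on each four dowels 8 mm thick, up to 78 mm above the table, at x = -54, -18, 18, 54: three slots 28 mm clear at x = -36, 0, 36. Low cross bars (14 mm high) at x = -64, 64; else open between the dowel rows. The pill box stands in an outer slot, along y, on the rails.
- placemat: Placemat with a grey-green face and cork rim, fixed to the table, 200 (x) x 280 (y) x 3 mm; origin at the centre of its underside.
- chest_drawer0 (a joint): The chest's drawer: 0 = fully shut, 0.149 m = out at its stop; 0 to 0.02 at the start. Slides with 1 to 2 N of friction and stays where it is left.
- chest_drawer0_handle (a point): Centre of the drawer's bar handle, moving with it: dark steel bar 11 mm thick, 120 mm long, level, along y, its axis 35 mm before the drawer's front (29 mm clear gap), 48 mm above the table, 38 mm below the chest's top; held by a stub at y = -51 and y = 51 mm. -x is the way it pulls out.
- drawer_floor (a point): Centre of the drawer's inner floor, 22 mm above the table; axes as the chest's; moves with the drawer. Inside 175 (x) x 208 (y) mm, walls 42 mm above the floor. The front board is 15 mm thick, at x = -109 to -94 mm, its top 51 mm above the floor; the handle's axis at x = -144 mm. Shut, the front board is flush with the chest's front.
- chest_top (a point): Centre of the chest's top, 86 mm above the table; axes as the chest's. Beech chest 220 (x) x 250 (y) x 86 mm, fixed to the table, front towards -x. A potted succulent, 50 mm wide and 70 mm tall, is fixed on it at x = 70, y = 75 mm.
- dish: White rectangular dish with a blue centre, 12 (x) x 150 (y) x 62 (z) mm, standing on its long edge in the rack's other outer slot; origin at the centre of its lower edge, z up. To be left alone.
- supplement: Amber jar with a white cap, 52 mm wide, 95 mm tall, origin at the centre of its underside. To be left alone.
- mug: White mug, 76 mm wide without its handle, 85 mm tall, origin at the centre of its underside. To be left alone.
- candlestick: Pink candlestick with a pale blue candle, 72 mm wide, 190 mm tall, origin at the centre of its underside. To be left alone.
Mind the look-alikes: they are no part of the job. There is more than one size of the pillbox; the job needs the largest.

How it is judged:
By the outcome, as a careful person would: the job done as asked, in the order asked, and still so for the second after the job is handed in, with the robot touching nothing.
It also fails if it takes over 72 s, if anything falls off the work surface, if the arm or the gripper's body presses on something with over 40 N, if the wrist force passes 120 N, or if a joint passes its speed limit or range.

## Working session

There is one attempt and no reset: what is moved stays moved. The work goes in short steps, Python scripts to look and compute and a tool call to move; the robot and the scene stay as the last step left them, time stands still between calls to the robot, and variables do not carry over. Pictures are saved under pics/ and viewed, at most 10 in all, crops included, and the job is handed in when it is done.

Besides the shell and the picture viewer there is one more tool, called after ">>>" by a JSON object that holds its "fn" and its "kwargs". step_arm: Moves the arm, as the interface text tells. Its arguments: {"type":"object","properties":{"moves":{"type":"array","items":{"type":"object","properties":{"tx":{"type":"number"},"ty":{"type":"number"},"tz":{"type":"number"},"ax":{"type":"number"},"ay":{"type":"number"},"az":{"type":"number"}}}},"gripper":{"type":"number"},"newtons":{"type":"number"}},"required":["moves"]}

```bash
mkdir -p pics; ls; cat > h.py <<'E'
import numpy as np, cv2
from rig import r, eyes, workorder
def grab(n):
    i=eyes.camera_info(n); p,d=eyes.grab_frame(n)
    np.savez('pics/%s.npz'%n,p=p,d=d,K=i['intrinsics'],T=i['cam_to_world']); return p,d
def load(n): return np.load('pics/%s.npz'%n)
def pt(n,u,v,z=None):
    f=load(n);K=np.array(f['K']);T=f['T'];d=f['d']
    ray=np.array([(u-K[0,2])/K[0,0],-(v-K[1,2])/K[1,1],-1])
    if z is None:
        w=d[int(v)-1:int(v)+2,int(u)-1:int(u)+2]; dd=np.median(w); return T[:3,:3]@(ray*dd)+T[:3,3]
    q=T[:3,:3]@ray; return T[:3,3]+q*(z-T[2,3])/q[2]
def cloud(n):
    f=load(n);K=np.array(f['K']);T=f['T'];d=f['d']
    v,u=np.mgrid[:d.shape[0],:d.shape[1]]
    c=np.stack([(u-K[0,2])/K[0,0]*d,-(v-K[1,2])/K[1,1]*d,-d],-1)
    return c@T[:3,:3].T+T[:3,3]
E
python3 - <<'E'
from h import *
s=r.sense();print(s)
a=[]
for n in('side','top'):
    p,d=grab(n); print(n,eyes.camera_info(n)); cv2.imwrite(f'pics/{n}0.png',cv2.resize(p[:,:,::-1],(800,600),interpolation=cv2.INTER_CUBIC))
E
```

```text
pics
{'clock': 0.0, 'qpos': array([ 1.22162899e+00,  3.53653674e-01,  1.63413781e+00, -1.90130223e-05,
        1.15520374e+00, -2.41480654e-03]), 'qvel': array([ 0.0004496 , -0.00043722, -0.00075702,  0.00218799, -0.00039627,
        0.00167271]), 'joint_efforts': array([ 4.77775520e-04, -6.05244541e+01, -3.42063081e+01,  1.42502613e-04,
        9.58588847e-03,  3.98285181e-06]), 'eef_pos': array([212.26505655, 587.37768197, 255.55663553]), 'tcp_rot': array([-3.14019005e+00,  1.39968163e-05,  2.79484782e+00]), 'contact_force': array([ 0.57090311, -0.07232202,  0.65415111]), 'wrist_torque': array([-0.0373885 ,  0.00357066,  0.02114312]), 'grasp_force': 0.0, 'opening': 1.0037686775121815}
side {'intrinsics': array([[377.72326354,   0.        , 258.66197436],
       [  0.        , 377.72326354, 187.6423296 ],
       [  0.        ,   0.        ,   1.        ]]), 'cam_to_world': array([[ 9.08870889e-01,  2.47965482e-01, -3.35360743e-01,
         1.99091587e+02],
       [-4.16963857e-01,  5.21428734e-01, -7.44481845e-01,
        -9.25542651e+02],
       [-9.73907180e-03,  8.16471185e-01,  5.77304041e-01,
         6.70312341e+02],
       [ 0.00000000e+00,  0.00000000e+00,  0.00000000e+00,
         1.00000000e+00]])}
top {'intrinsics': array([[490.02531915,   0.        , 252.79146237],
       [  0.        , 490.02531915, 192.56303772],
       [  0.        ,   0.        ,   1.        ]]), 'cam_to_world': array([[-2.51290030e-02,  9.85266334e-01, -1.69170874e-01,
         3.03905009e+02],
       [-9.99588597e-01, -2.71047217e-02, -9.37930324e-03,
        -1.36543947e+02],
       [-1.38264412e-02,  1.68865584e-01,  9.85542107e-01,
         1.50230545e+03],
       [ 0.00000000e+00,  0.00000000e+00,  0.00000000e+00,
         1.00000000e+00]])}
```

View pics/side0.png

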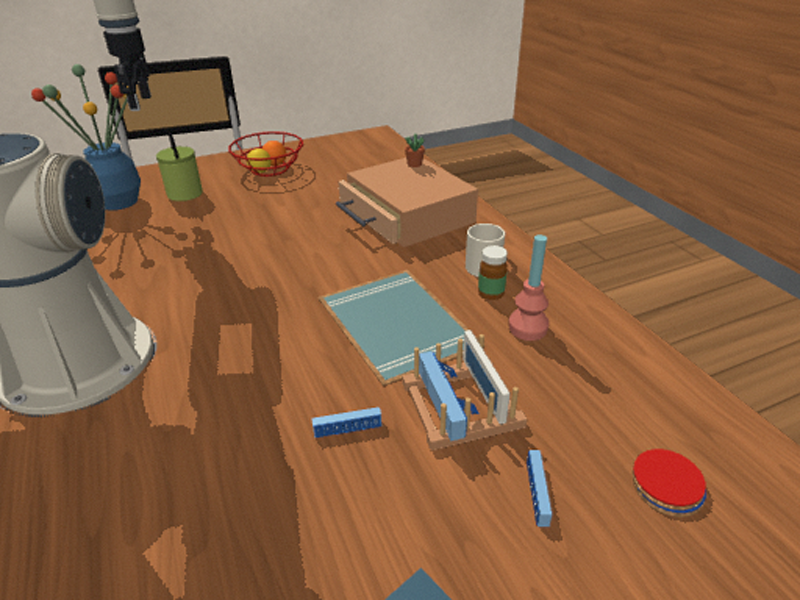

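View pics/top0.png

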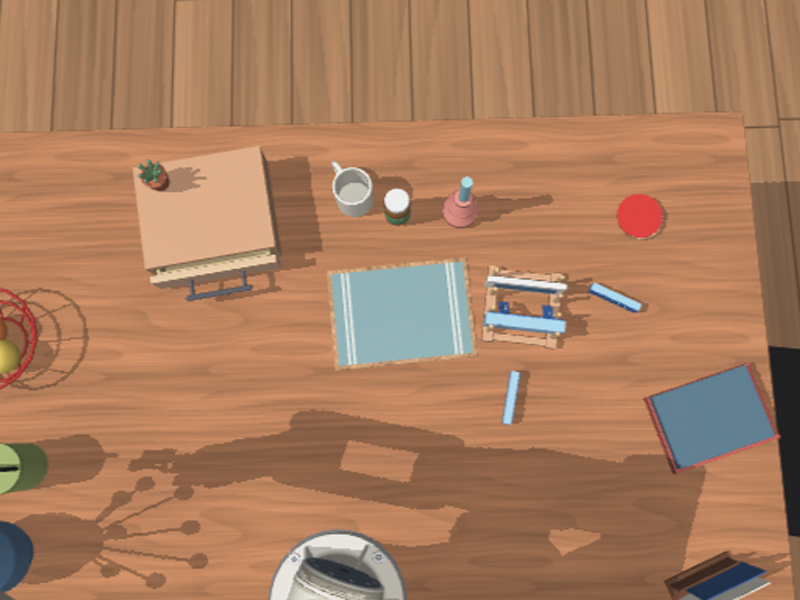

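The side view shows the large pill box in the near slot of the rack, at about (440,390), with its lids open on the far side. The dish is in the far slot at (485,375), the mat at (395,325) and the chest at (410,190). In the top view, the box is at (525,322), the mat at (402,313), the handle at (220,288) and the chest at (205,210). The two small pill boxes at (512,397) and (615,297) are decoys.

```bash
cat > m.py <<'E'
from h import *
def rect(n,mask,name):
    P=cloud(n)[mask]; 
    if len(P)<8: print(n,name,'few',len(P));return
    c,s,a=cv2.minAreaRect(P[:,:2].astype(np.float32)); print(n,name,len(P),'c',np.round(c,1),'s',np.round(s,1),'a',round(a,2),'z',np.round(np.percentile(P[:,2],[5,50,95]),1))
for n in('top','side'):
    f=load(n);C=cloud(n);hsv=cv2.cvtColor(f['p'],cv2.COLOR_RGB2HSV);H,S,V=[hsv[...,i].astype(int) for i in range(3)]
    z=C[...,2];x=C[...,0];y=C[...,1]
    def big(m,lo=8):
        k,l,st,_=cv2.connectedComponentsWithStats(m.astype(np.uint8)); return [(l==i) for i in np.argsort(-st[:,4]) if i and st[i,4]>=lo][:3]
    blue=(H>95)&(H<125)&(S>70)&(x>250)&(x<700)&(y<0)&(y>-520)
    for m in big(blue&(z>48)&(z<66)): rect(n,m,'box')
    for m in big((z>78)&(z<92)&(x>400)&(y>100)): rect(n,m,'chesttop')
    for m in big((V<110)&(S<110)&(z>35)&(z<60)&(x>380)&(x<560)&(y>50)&(y<400)): rect(n,m,'handle')
    for m in big((z>55)&(z<78)&(x>400)&(x<600)&(y>80)&(y<450)): rect(n,m,'drawerfront')
    for m in big((H>75)&(H<100)&(S>40)&(z<12)&(z>-6)&(x>300)&(x<650)&(y<150)&(y>-200)): rect(n,m,'mat')
    for m in big((z>12)&(z<30)&(x>380)&(x<620)&(y<-100)&(y>-340)): rect(n,m,'rackrail')
    for m in big((S<40)&(V>150)&(z>50)&(x>380)&(x<650)&(y<-100)&(y>-340)): rect(n,m,'dish')
E
python3 m.py
python3 - <<'E'
from h import *
f=load('top');p=f['p']
a=cv2.resize(p[155:240,300:375,::-1],(525,595),interpolation=cv2.INTER_CUBIC)
cv2.imwrite('pics/c1.png',a)
E
```

```text
top box 51 c [ 526.9 -339.6] s [74.4 16.5] a 82.15 z [49.9 56.4 62.2]
top box 48 c [ 518.6 -411.5] s [58.8 20.4] a 81.79 z [49.7 56.4 63.7]
top box 35 c [ 572.7 -360.4] s [90.   2.8] a 81.48 z [50.1 56.4 64.2]
top chesttop 5033 c [742.4 243.3] s [208.  252.3] a 8.54 z [81.4 86.5 90.8]
top drawerfront 12 c [598.3 334.8] s [22.3  3.2] a 89.75 z [58.3 67.9 74.2]
top drawerfront 10 c [576.6 228.5] s [ 5.1 15.8] a 14.76 z [55.5 57.6 59.8]
top drawerfront 8 c [585.7 180.2] s [4.6 9.4] a 67.44 z [55.4 56.7 60.3]
top mat 2982 c [ 537.1 -121.8] s [182.3 168.1] a 3.91 z [-1.4  4.1  9.5]
top mat 283 c [528.7 -11.6] s [181.2  15.6] a 4.18 z [-1.5  4.5  9.4]
top rackrail 102 c [ 494.2 -316.2] s [52.8 40.7] a 81.58 z [12.6 18.7 27.1]
top rackrail 82 c [ 556.5 -308.6] s [21.9 52.5] a 87.16 z [15.1 20.2 27.4]
top rackrail 19 c [ 611.5 -329.6] s [15.  14.2] a 87.86 z [12.9 17.3 22.4]
top dish 73 c [ 584.5 -318.7] s [44.2 12.1] a 81.72 z [60.7 81.2 85.6]
side box 563 c [ 513.4 -370.2] s [151.8  36.8] a 82.03 z [51.  57.4 59.4]
side box 99 c [ 573.  -369.6] s [103.3   2.3] a 82.26 z [48.7 57.8 65. ]
side chesttop 1692 c [742.3 242.8] s [208.4 257.8] a 8.15 z [81.7 85.  87.1]
side chesttop 360 c [2472.4 1282.2] s [  48.4 1503.3] a 0.65 z [78.8 84.7 91.2]
side chesttop 232 c [1566.8 2321.4] s [1161.    71.8] a 0.61 z [78.7 84.7 91.4]
side drawerfront 8 c [598.8 327.2] s [ 1.9 23.2] a 2.08 z [58.  64.6 72. ]
side mat 2108 c [ 538. -120.] s [182.3 168.3] a 3.97 z [0.8 2.8 4.8]
side mat 160 c [530.8 -12. ] s [179.1  19.2] a 4.67 z [0.8 2.8 4.9]
side rackrail 149 c [ 489.7 -314.9] s [51.3 28.8] a 81.02 z [12.4 18.3 27.4]
side rackrail 81 c [ 570.8 -317.7] s [36.  25.1] a 86.68 z [14.2 19.8 28.4]
side rackrail 9 c [ 546.2 -315.6] s [6.2 6.6] a 76.88 z [12.6 15.9 19.4]
side dish 48 c [ 585.8 -320.8] s [38.6 10.3] a 81.13 z [78.9 81.3 83. ]
```

View pics/c1.png

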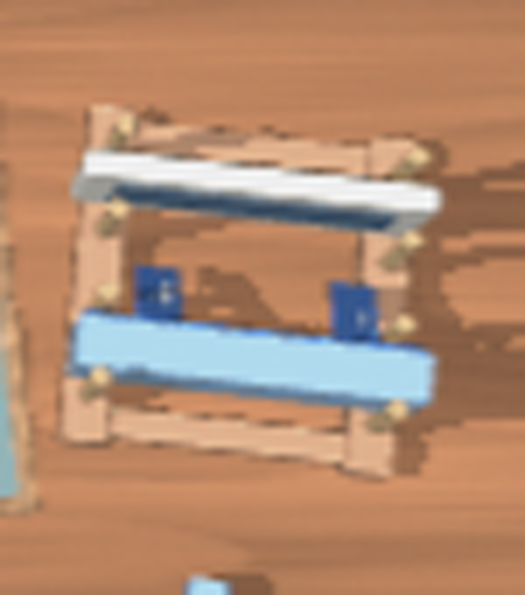

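The crop (offset (300,155), scale 7) shows the box's upper edge with corners at (82,312), (435,352), (430,405) and (73,370). The open lids are at (158,292) and (355,312), and the gap between the dowel rows is clear at the middle of the box.

```bash
python3 - <<'E'
from h import *
q=np.array([(82,312),(435,352),(430,405),(73,370)])/7+[300,155]-0.5*0
P=np.array([pt('top',u,v,58) for u,v in q]);print('box top',P.round(1),P.mean(0).round(1))
d=(P[1]+P[2]-P[0]-P[3])/2;print(np.linalg.norm(d),np.degrees(np.arctan2(-d[0],-d[1])))
# handle from full picture (800x600): ends (188,297) and (251,289)
for u,v in((188,297),(251,289),(151,278),(276,258),(262,148)):print(pt('top',u/1.5625,v/1.5625,48 if v>280 else 73).round(1))
f=load('side');cv2.imwrite('pics/c2.png',cv2.resize(f['p'][100:165,205:315,::-1],(770,455),interpolation=cv2.INTER_CUBIC))
g=load('top');cv2.imwrite('pics/c3.png',cv2.resize(g['p'][155:200,90:185,::-1],(760,360),interpolation=cv2.INTER_CUBIC))
a=np.vstack([cv2.imread('pics/c2.png')[:,:760][:240*0+440],cv2.imread('pics/c3.png')[:160*0+160]])
cv2.imwrite('pics/c23.png',np.vstack([cv2.resize(cv2.imread('pics/c2.png'),(560,331)),cv2.resize(cv2.imread('pics/c3.png'),(560,265))]))
E
```

```text
box top [[ 525.8 -297.7   58. ]
 [ 504.6 -446.3   58. ]
 [ 482.  -442.8   58. ]
 [ 501.  -292.8   58. ]] [ 503.4 -369.9   58. ]
150.6643258790511 7.673271637890404
[572.2 277.8  48. ]
[584.6 155.6  48. ]
[606.5 342.4  73. ]
[638.9 103.   73. ]
[861.3 130.8  73. ]
```

View pics/c23.png

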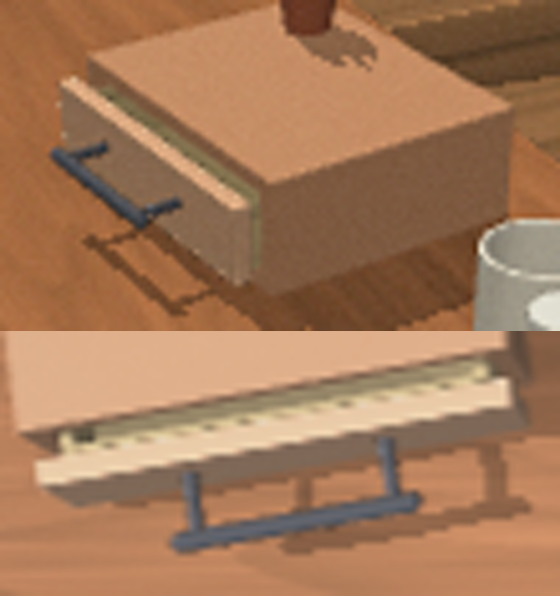

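The side and top crops show the drawer about 20 mm open. The handle ends are at (58,155) and (142,220) in the side crop, and at (178,541) and (418,502) in the top crop.

```bash
cat >> h.py <<'E'
def tri(obs):
    A=np.zeros((3,3));b=np.zeros(3)
    for n,u,v in obs:
        f=load(n);K=f['K'];T=f['T'];d=T[:3,:3]@[(u-K[0,2])/K[0,0],-(v-K[1,2])/K[1,1],-1];d/=np.linalg.norm(d)
        M=np.eye(3)-np.outer(d,d);A+=M;b+=M@T[:3,3]
    return np.linalg.solve(A,b)
E
python3 - <<'E'
from h import *
k=5.895
for a,b in(((178,541),(58,155)),((418,502),(142,220))):
    print(tri([('top',90+a[0]/k,155+(a[1]-331)/k),('side',205+b[0]/5.09,100+b[1]/5.09)]).round(1))
f=load('side');C=cloud('side');hsv=cv2.cvtColor(f['p'],cv2.COLOR_RGB2HSV).astype(int)
m=(hsv[...,0]>95)&(hsv[...,0]<125)&(hsv[...,1]>70)&(hsv[...,2]>0)&(C[...,2]>56)&(C[...,2]<61)&(C[...,0]>470)&(C[...,0]<540)&(C[...,1]<-280)&(C[...,1]>-460)
P=C[m];print(len(P),cv2.minAreaRect(P[:,:2].astype(np.float32)),np.median(P,0))
i=eyes.camera_info('wrist');print(np.round(i['cam_to_world'],2),i['intrinsics'][0])
from scipy.spatial.transform import Rotation as R
s=r.sense();print(R.from_euler('xyz',s['tcp_rot']).as_matrix().round(3))
E
```

```text
[572.9 279.   43.8]
[589.  154.4  48.2]
455 ((508.3074035644531, -369.4981994628906), (151.71229553222656, 26.900558471679688), 82.61888122558594) [ 506.49284649 -374.55329339   57.75155892]
[[ 3.4000e-01 -8.9000e-01 -3.0000e-01  1.3550e+02]
 [ 9.4000e-01  3.2000e-01  1.1000e-01  6.1567e+02]
 [-0.0000e+00 -3.2000e-01  9.5000e-01  3.7363e+02]
 [ 0.0000e+00  0.0000e+00  0.0000e+00  1.0000e+00]] [323.91349443   0.         254.9331215 ]
[[-0.94   0.34  -0.   ]
 [ 0.34   0.94  -0.001]
 [ 0.    -0.001 -1.   ]]
```

```bash
cat > plan.py <<'E'
import sys,json,numpy as np
from scipy.spatial.transform import Rotation as R, Slerp
from rig import r
def down(phi,tilt=0):  # phi: world angle of tool x; tilt deg about world axis along tool x (fingers swing towards tool +y)
    c,s=np.cos(np.radians(phi)),np.sin(np.radians(phi))
    M=np.array([[c,s,0],[s,-c,0],[0,0,-1.]])
    return R.from_matrix(M)*R.from_rotvec([-np.radians(tilt),0,0])
def plan(wps,start=None,vmax=23,amax=10.4):
    s=r.sense(); p,q=start or (s['eef_pos'],R.from_euler('xyz',s['tcp_rot']))
    out=[]
    for w in wps:
        P,Q=np.array(w[0],float),w[1]; v=w[2] if len(w)>2 else vmax
        n=max(1,int(np.ceil(max(np.abs(q.inv().apply(P-p)).max()/v,np.abs(Q.inv().apply(P-p)).max()/v,np.linalg.norm(P-p)/(v*1.5),np.degrees((q.inv()*Q).magnitude())/amax))))
        sl=Slerp([0,1],R.concatenate([q,Q])); p0=p
        for k in range(1,n+1):
            a=np.round(q.inv().apply(p0+(P-p0)*k/n-p)/25,2); b=np.round(np.degrees((q.inv()*sl(k/n)).as_rotvec())/90,3)
            out.append({n_:float(x) for n_,x in zip(('tx','ty','tz','ax','ay','az'),list(a)+list(b)) if x})
            p=p+q.apply(a*25); q=q*R.from_rotvec(np.radians(b*90))
    print(len(out),'rows; clock',s['clock'],'end',p.round(1))
    for i in range(0,len(out),5): print(json.dumps(out[i:i+5]))
    return p,q
E
python3 - <<'E'
from plan import *
D=down(98)
plan([((580.5,218.5,130),D),((580.5,218.5,54),D)])
E
```

```text
25 rows; clock 0.1 end [580.4 218.4  54. ]
[{"tx": -0.9, "ty": -0.42, "tz": 0.24, "az": 0.033}, {"tx": -0.92, "ty": -0.38, "tz": 0.24, "az": 0.033}, {"tx": -0.93, "ty": -0.32, "tz": 0.24, "az": 0.033}, {"tx": -0.96, "ty": -0.28, "tz": 0.24, "az": 0.032}, {"tx": -0.96, "ty": -0.23, "tz": 0.24, "az": 0.033}]
[{"tx": -0.98, "ty": -0.18, "tz": 0.24, "az": 0.033}, {"tx": -0.98, "ty": -0.13, "tz": 0.24, "az": 0.033}, {"tx": -0.99, "ty": -0.08, "tz": 0.24, "az": 0.033}, {"tx": -1.0, "ty": -0.02, "tz": 0.24, "az": 0.033}, {"tx": -0.99, "ty": 0.02, "tz": 0.24, "az": 0.033}]
[{"tx": -0.99, "ty": 0.08, "tz": 0.24, "az": 0.033}, {"tx": -0.98, "ty": 0.13, "tz": 0.24, "az": 0.032}, {"tx": -0.98, "ty": 0.18, "tz": 0.24, "az": 0.033}, {"tx": -0.97, "ty": 0.22, "tz": 0.24, "az": 0.033}, {"tx": -0.95, "ty": 0.28, "tz": 0.24, "az": 0.033}]
[{"tx": -0.94, "ty": 0.33, "tz": 0.24, "az": 0.033}, {"tx": -0.92, "ty": 0.37, "tz": 0.24, "ay": 0.001, "az": 0.033}, {"tx": -0.9, "ty": 0.42, "tz": 0.24, "az": 0.033}, {"tx": -0.87, "ty": 0.47, "tz": 0.23, "ax": -0.001, "az": 0.033}, {"tx": -0.85, "ty": 0.51, "tz": 0.24, "az": 0.032}]
[{"tx": -0.83, "ty": 0.56, "tz": 0.24, "az": 0.033}, {"tz": 0.76}, {"tz": 0.76}, {"tz": 0.76}, {"ty": -0.01, "tz": 0.76}]
```

>>> {"fn": "step_arm", "kwargs": {"moves": [{"tx": -0.9, "ty": -0.42, "tz": 0.24, "az": 0.033}, {"tx": -0.92, "ty": -0.38, "tz": 0.24, "az": 0.033}, {"tx": -0.93, "ty": -0.32, "tz": 0.24, "az": 0.033}, {"tx": -0.96, "ty": -0.28, "tz": 0.24, "az": 0.032}, {"tx": -0.96, "ty": -0.23, "tz": 0.24, "az": 0.033}], "gripper": 0.3}}

```text
schema error: expected keys tx, ty, tz, ax, ay, az
```

>>> {"fn": "step_arm", "kwargs": {"moves": [{"tx": -0.98, "ty": -0.18, "tz": 0.24, "az": 0.033}, {"tx": -0.98, "ty": -0.13, "tz": 0.24, "az": 0.033}, {"tx": -0.99, "ty": -0.08, "tz": 0.24, "az": 0.033}, {"tx": -1.0, "ty": -0.02, "tz": 0.24, "az": 0.033}, {"tx": -0.99, "ty": 0.02, "tz": 0.24, "az": 0.033}]}}

```text
schema error: expected keys tx, ty, tz, ax, ay, az
```

>>> {"fn": "step_arm", "kwargs": {"moves": [{"tx": -0.99, "ty": 0.08, "tz": 0.24, "az": 0.033}, {"tx": -0.98, "ty": 0.13, "tz": 0.24, "az": 0.032}, {"tx": -0.98, "ty": 0.18, "tz": 0.24, "az": 0.033}, {"tx": -0.97, "ty": 0.22, "tz": 0.24, "az": 0.033}, {"tx": -0.95, "ty": 0.28, "tz": 0.24, "az": 0.033}]}}

```text
schema error: expected keys tx, ty, tz, ax, ay, az
```

>>> {"fn": "step_arm", "kwargs": {"moves": [{"tx": -0.94, "ty": 0.33, "tz": 0.24, "az": 0.033}, {"tx": -0.92, "ty": 0.37, "tz": 0.24, "az": 0.033}, {"tx": -0.9, "ty": 0.42, "tz": 0.24, "az": 0.033}, {"tx": -0.87, "ty": 0.47, "tz": 0.23, "az": 0.033}, {"tx": -0.85, "ty": 0.51, "tz": 0.24, "az": 0.032}]}}

```text
schema error: expected keys tx, ty, tz, ax, ay, az
```

>>> {"fn": "step_arm", "kwargs": {"moves": [{"tx": -0.83, "ty": 0.56, "tz": 0.24, "az": 0.033}, {}]}}

```text
schema error: expected keys tx, ty, tz, ax, ay, az
```

```bash
python3 - <<'E'
from plan import *
from h import *
p,d=grab('wrist'); cv2.imwrite('pics/w1.png',p[:,:,::-1])
plan([((580.5,218.5,54),down(98))])
E
```

```text
21 rows; clock 0.15 end [580.5 218.6  53.9]
[{"tx": -0.9, "ty": -0.42, "tz": 0.38, "az": 0.033}, {"tx": -0.92, "ty": -0.38, "tz": 0.39, "az": 0.033}, {"tx": -0.93, "ty": -0.32, "tz": 0.38, "az": 0.033}, {"tx": -0.96, "ty": -0.28, "tz": 0.39, "az": 0.032}, {"tx": -0.96, "ty": -0.23, "tz": 0.38, "az": 0.033}]
[{"tx": -0.98, "ty": -0.18, "tz": 0.39, "az": 0.033}, {"tx": -0.98, "ty": -0.13, "tz": 0.38, "az": 0.033}, {"tx": -0.99, "ty": -0.08, "tz": 0.39, "az": 0.033}, {"tx": -1.0, "ty": -0.02, "tz": 0.38, "az": 0.033}, {"tx": -0.99, "ty": 0.02, "tz": 0.39, "az": 0.033}]
[{"tx": -0.99, "ty": 0.08, "tz": 0.38, "az": 0.033}, {"tx": -0.98, "ty": 0.13, "tz": 0.39, "az": 0.032}, {"tx": -0.98, "ty": 0.17, "tz": 0.38, "az": 0.033}, {"tx": -0.97, "ty": 0.23, "tz": 0.39, "az": 0.033}, {"tx": -0.95, "ty": 0.28, "tz": 0.38, "az": 0.033}]
[{"tx": -0.94, "ty": 0.33, "tz": 0.39, "az": 0.033}, {"tx": -0.92, "ty": 0.37, "tz": 0.38, "az": 0.033}, {"tx": -0.89, "ty": 0.42, "tz": 0.38, "az": 0.033}, {"tx": -0.88, "ty": 0.47, "tz": 0.39, "ay": 0.001, "az": 0.033}, {"tx": -0.85, "ty": 0.51, "tz": 0.38, "az": 0.032}]
[{"tx": -0.82, "ty": 0.56, "tz": 0.39, "az": 0.033}]
```

View pics/w1.png

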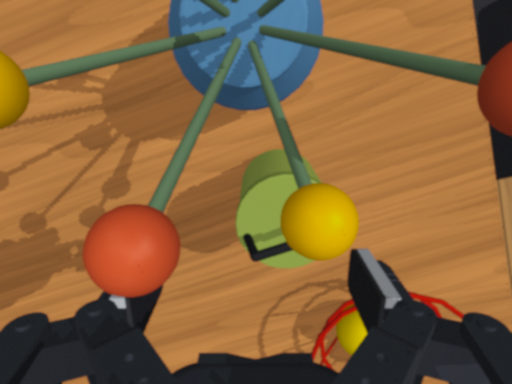

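>>> {"fn": "step_arm", "kwargs": {"moves": [{"tx": -0.9, "ty": -0.42, "tz": 0.24, "ax": 0, "ay": 0, "az": 0.033}, {"tx": -0.92, "ty": -0.38, "tz": 0.24, "ax": 0, "ay": 0, "az": 0.033}, {"tx": -0.93, "ty": -0.32, "tz": 0.24, "ax": 0, "ay": 0, "az": 0.033}, {"tx": -0.96, "ty": -0.28, "tz": 0.24, "ax": 0, "ay": 0, "az": 0.032}, {"tx": -0.96, "ty": -0.23, "tz": 0.24, "ax": 0, "ay": 0, "az": 0.033}], "gripper": 0.3}}

```text
clock: 0.78
eef_pos: [301.1, 498.3, 225.7]
tcp_rot: [-3.141, 0.0, 2.534]
contact_force: [-0.7, -0.3, 0.1]
opening: 0.296
grasp_force: 0.0
```

>>> {"fn": "step_arm", "kwargs": {"moves": [{"tx": -0.98, "ty": -0.18, "tz": 0.24, "ax": 0, "ay": 0, "az": 0.033}, {"tx": -0.98, "ty": -0.13, "tz": 0.24, "ax": 0, "ay": 0, "az": 0.033}, {"tx": -0.99, "ty": -0.08, "tz": 0.24, "ax": 0, "ay": 0, "az": 0.033}, {"tx": -1.0, "ty": -0.02, "tz": 0.24, "ax": 0, "ay": 0, "az": 0.033}, {"tx": -0.99, "ty": 0.02, "tz": 0.24, "ax": 0, "ay": 0, "az": 0.033}]}}

```text
clock: 1.4
eef_pos: [388.6, 410.2, 195.7]
tcp_rot: [-3.141, 0.0, 2.274]
contact_force: [0.5, 0.4, -0.7]
opening: 0.298
grasp_force: 0.0
```

>>> {"fn": "step_arm", "kwargs": {"moves": [{"tx": -0.99, "ty": 0.08, "tz": 0.24, "ax": 0, "ay": 0, "az": 0.033}, {"tx": -0.98, "ty": 0.13, "tz": 0.24, "ax": 0, "ay": 0, "az": 0.032}, {"tx": -0.98, "ty": 0.18, "tz": 0.24, "ax": 0, "ay": 0, "az": 0.033}, {"tx": -0.97, "ty": 0.22, "tz": 0.24, "ax": 0, "ay": 0, "az": 0.033}, {"tx": -0.95, "ty": 0.28, "tz": 0.24, "ax": 0, "ay": 0, "az": 0.033}]}}

```text
clock: 2.02
eef_pos: [476.0, 322.4, 165.7]
tcp_rot: [-3.141, 0.0, 2.017]
contact_force: [-0.1, -0.1, 0.4]
opening: 0.298
grasp_force: 0.0
```

>>> {"fn": "step_arm", "kwargs": {"moves": [{"tx": -0.94, "ty": 0.33, "tz": 0.24, "ax": 0, "ay": 0, "az": 0.033}, {"tx": -0.92, "ty": 0.37, "tz": 0.24, "ax": 0, "ay": 0, "az": 0.033}, {"tx": -0.9, "ty": 0.42, "tz": 0.24, "ax": 0, "ay": 0, "az": 0.033}, {"tx": -0.87, "ty": 0.47, "tz": 0.23, "ax": 0, "ay": 0, "az": 0.033}, {"tx": -0.85, "ty": 0.51, "tz": 0.24, "ax": 0, "ay": 0, "az": 0.032}]}}

```text
clock: 2.65
eef_pos: [563.4, 234.6, 136.0]
tcp_rot: [-3.141, 0.0, 1.759]
contact_force: [0.1, -0.3, 0.0]
opening: 0.3
grasp_force: 0.0
```

>>> {"fn": "step_arm", "kwargs": {"moves": [{"tx": -0.83, "ty": 0.56, "tz": 0.24, "ax": 0, "ay": 0, "az": 0.033}, {"tx": 0, "ty": 0, "tz": 0, "ax": 0, "ay": 0, "az": 0}]}}

```text
clock: 2.9
eef_pos: [581.6, 216.8, 129.8]
tcp_rot: [-3.141, 0.0, 1.707]
contact_force: [-0.7, 0.7, -0.5]
opening: 0.3
grasp_force: 0.0
```

```bash
python3 - <<'E'
s=open('plan.py').read()
s=s.replace("out.append({n_:float(x) for n_,x in zip(('tx','ty','tz','ax','ay','az'),list(a)+list(b)) if x})","out.append({n_:float(x)+0. for n_,x in zip(('tx','ty','tz','ax','ay','az'),list(a)+list(b))})")
s=s.replace("print(json.dumps(out[i:i+5]))","print(json.dumps(out[i:i+5],separators=(',',':')).replace('.0,',',').replace('.0}','}').replace('-0,','0,').replace('-0}','0}'))")
open('plan.py','w').write(s)
E
python3 - <<'E'
from plan import *
from h import *
p,d=grab('wrist'); cv2.imwrite('pics/w2.png',p[:,:,::-1])
plan([((580.5,218.5,54),down(98))])
E
```

```text
4 rows; clock 2.95 end [580.6 218.4  54.1]
[{"tx":0.01,"ty":0,"tz":0.76,"ax":0,"ay":0,"az":0},{"tx":0.01,"ty":-0.01,"tz":0.76,"ax":0,"ay":0,"az":0},{"tx":0.01,"ty":0,"tz":0.76,"ax":0,"ay":0,"az":-0.001},{"tx":0,"ty":0,"tz":0.76,"ax":-0.001,"ay":0,"az":0}]
```

View pics/w2.png

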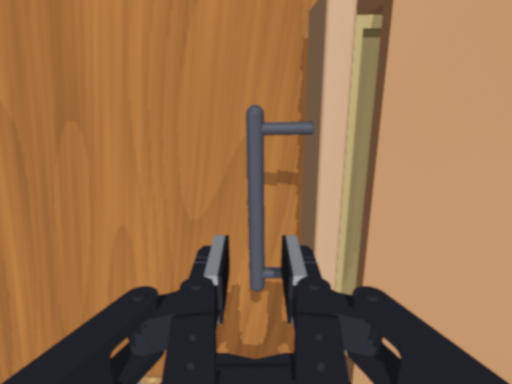

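The handle bar runs from (255,110) to (257,288), vertical in the picture and midway between the fingers.

```bash
python3 - <<'E'
from h import *
a=pt('wrist',255,111,48);b=pt('wrist',257,287,48);print(a,b,(a+b)/2,pt('wrist',256,197),np.degrees(np.arctan2(b[0]-a[0],a[1]-b[1])))
print(pt('wrist',340,60),pt('wrist',330,240),pt('wrist',400,200))
C=cloud('wrist');print([pt('wrist',x,150).round(1).tolist() for x in (310,320,335,345,352,365,380)])
E
```

```text
[572.8448485  279.47912489  48.        ] [591.28184889 155.95987366  48.        ] [582.06334869 217.71949927  48.        ] [580.70162591 226.9762569   53.98457329] 8.489529787825303
[611.26359133 312.41415975  73.93401881] [627.34662708 213.04842656  73.76472616] [655.36028629 247.49792308  86.054586  ]
[[610.6, 260.1, 46.2], [610.7, 265.9, 73.1], [618.5, 267.2, 74.1], [624.5, 267.7, 72.3], [644.7, 259.7, 22.6], [653.8, 261.0, 22.6], [637.7, 272.5, 86.2]]
```

>>> {"fn": "step_arm", "kwargs": {"moves": [{"tx": 0, "ty": 0.04, "tz": 0.76, "ax": 0, "ay": 0, "az": 0}, {"tx": 0, "ty": 0, "tz": 0.76, "ax": 0, "ay": 0, "az": 0}, {"tx": 0, "ty": 0, "tz": 0.76, "ax": 0, "ay": 0, "az": 0}, {"tx": 0, "ty": 0, "tz": 0.76, "ax": 0, "ay": 0, "az": 0}]}}

```text
clock: 3.45
eef_pos: [582.0, 219.4, 53.6]
tcp_rot: [3.141, -0.0, 1.712]
contact_force: [-10.2, -10.1, 127.8]
opening: 0.299
grasp_force: 60.2
```

>>> {"fn": "step_arm", "kwargs": {"moves": [{"tx": 0, "ty": 0, "tz": 0, "ax": 0, "ay": 0, "az": 0}, {"tx": 0, "ty": 0, "tz": 0, "ax": 0, "ay": 0, "az": 0}, {"tx": 0, "ty": 0, "tz": 0, "ax": 0, "ay": 0, "az": 0}], "gripper": 0, "newtons": 30}}

```text
clock: 3.82
eef_pos: [582.8, 219.6, 54.5]
tcp_rot: [3.139, -0.0, 1.711]
contact_force: [1.2, 0.0, 5.7]
opening: 0.111
grasp_force: 29.2
```

>>> {"fn": "step_arm", "kwargs": {"moves": [{"tx": 0, "ty": -0.3, "tz": 0, "ax": 0, "ay": 0, "az": 0}, {"tx": 0, "ty": -0.6, "tz": 0, "ax": 0, "ay": 0, "az": 0}, {"tx": 0, "ty": -0.7, "tz": 0, "ax": 0, "ay": 0, "az": 0}, {"tx": 0, "ty": -0.7, "tz": 0, "ax": 0, "ay": 0, "az": 0}, {"tx": 0, "ty": -0.7, "tz": 0, "ax": 0, "ay": 0, "az": 0}]}}

```text
clock: 4.45
eef_pos: [506.6, 208.2, 54.5]
tcp_rot: [3.141, 0.0, 1.712]
contact_force: [2.8, -2.5, 5.8]
opening: 0.111
grasp_force: 29.9
```

>>> {"fn": "step_arm", "kwargs": {"moves": [{"tx": 0, "ty": -0.7, "tz": 0, "ax": 0, "ay": 0, "az": 0}, {"tx": 0, "ty": -0.6, "tz": 0, "ax": 0, "ay": 0, "az": 0}, {"tx": 0, "ty": -0.4, "tz": 0, "ax": 0, "ay": 0, "az": 0}, {"tx": 0, "ty": -0.3, "tz": 0, "ax": 0, "ay": 0, "az": 0}, {"tx": 0, "ty": 0, "tz": 0, "ax": 0, "ay": 0, "az": 0}]}}

```text
clock: 5.08
eef_pos: [456.4, 200.6, 54.4]
tcp_rot: [-3.14, 0.001, 1.712]
contact_force: [0.4, -6.0, 9.3]
opening: 0.117
grasp_force: 30.2
```

>>> {"fn": "step_arm", "kwargs": {"moves": [{"tx": 0, "ty": 0, "tz": 0, "ax": 0, "ay": 0, "az": 0}, {"tx": 0, "ty": 0, "tz": -0.2, "ax": 0, "ay": 0, "az": 0}, {"tx": 0, "ty": 0, "tz": -0.8, "ax": 0, "ay": 0, "az": 0}, {"tx": 0, "ty": 0, "tz": -1, "ax": 0, "ay": 0, "az": 0}, {"tx": 0, "ty": 0, "tz": -1, "ax": 0, "ay": 0, "az": 0}], "gripper": 0.2}}

```text
clock: 5.7
eef_pos: [457.6, 201.6, 130.1]
tcp_rot: [-3.141, 0.0, 1.711]
contact_force: [-0.6, -0.1, -0.4]
opening: 0.205
grasp_force: 0.0
```

```bash
python3 - <<'E'
from plan import *
s=r.sense();print(s['contact_force'],s['opening'])
D=down(82.2)
plan([((503.5,-369.5,165),D)],vmax=24.5)
E
```

```text
[-0.56414312 -0.05858943 -0.39549691] 0.20503204873032707
24 rows; clock 5.7 end [ 503.4 -369.4  164.9]
[{"tx":-0.95,"ty":-0.06,"tz":-0.06,"ax":0,"ay":0,"az":0.007},{"tx":-0.96,"ty":-0.04,"tz":-0.06,"ax":0,"ay":0,"az":0.008},{"tx":-0.95,"ty":-0.04,"tz":-0.05,"ax":0,"ay":0,"az":0.007},{"tx":-0.96,"ty":-0.02,"tz":-0.06,"ax":0,"ay":0,"az":0.007},{"tx":-0.95,"ty":-0.02,"tz":-0.06,"ax":0,"ay":0,"az":0.008}]
[{"tx":-0.96,"ty":0,"tz":-0.06,"ax":0,"ay":0,"az":0.007},{"tx":-0.95,"ty":0.01,"tz":-0.06,"ax":0,"ay":0,"az":0.007},{"tx":-0.95,"ty":0.02,"tz":-0.05,"ax":0,"ay":0,"az":0.008},{"tx":-0.96,"ty":0.03,"tz":-0.06,"ax":0,"ay":0,"az":0.007},{"tx":-0.95,"ty":0.04,"tz":-0.06,"ax":0,"ay":0,"az":0.007}]
[{"tx":-0.96,"ty":0.05,"tz":-0.06,"ax":0,"ay":0,"az":0.008},{"tx":-0.95,"ty":0.07,"tz":-0.06,"ax":0,"ay":0,"az":0.007},{"tx":-0.95,"ty":0.07,"tz":-0.05,"ax":0,"ay":0,"az":0.007},{"tx":-0.95,"ty":0.09,"tz":-0.06,"ax":0,"ay":0,"az":0.008},{"tx":-0.95,"ty":0.1,"tz":-0.06,"ax":0,"ay":0,"az":0.007}]
[{"tx":-0.95,"ty":0.1,"tz":-0.06,"ax":0,"ay":0,"az":0.007},{"tx":-0.95,"ty":0.12,"tz":-0.06,"ax":0,"ay":0,"az":0.008},{"tx":-0.94,"ty":0.13,"tz":-0.06,"ax":0,"ay":0,"az":0.007},{"tx":-0.95,"ty":0.14,"tz":-0.05,"ax":0,"ay":0,"az":0.007},{"tx":-0.94,"ty":0.15,"tz":-0.06,"ax":0,"ay":0,"az":0.008}]
[{"tx":-0.94,"ty":0.16,"tz":-0.06,"ax":0,"ay":0,"az":0.007},{"tx":-0.94,"ty":0.18,"tz":-0.06,"ax":0,"ay":0,"az":0.007},{"tx":-0.94,"ty":0.18,"tz":-0.06,"ax":0,"ay":0,"az":0.008},{"tx":-0.93,"ty":0.19,"tz":-0.05,"ax":0,"ay":0,"az":0.007}]
```

>>> {"fn": "step_arm", "kwargs": {"moves": [{"tx": -0.95, "ty": -0.06, "tz": -0.06, "ax": 0, "ay": 0, "az": 0.007}, {"tx": -0.96, "ty": -0.04, "tz": -0.06, "ax": 0, "ay": 0, "az": 0.008}, {"tx": -0.95, "ty": -0.04, "tz": -0.05, "ax": 0, "ay": 0, "az": 0.007}, {"tx": -0.96, "ty": -0.02, "tz": -0.06, "ax": 0, "ay": 0, "az": 0.007}, {"tx": -0.95, "ty": -0.02, "tz": -0.06, "ax": 0, "ay": 0, "az": 0.008}], "gripper": 0.55}}

```text
clock: 6.32
eef_pos: [467.2, 81.9, 136.8]
tcp_rot: [-3.141, -0.0, 1.652]
contact_force: [0.4, 1.0, -0.6]
opening: 0.547
grasp_force: 0.0
```

>>> {"fn": "step_arm", "kwargs": {"moves": [{"tx": -0.96, "ty": 0, "tz": -0.06, "ax": 0, "ay": 0, "az": 0.007}, {"tx": -0.95, "ty": 0.01, "tz": -0.06, "ax": 0, "ay": 0, "az": 0.007}, {"tx": -0.95, "ty": 0.02, "tz": -0.05, "ax": 0, "ay": 0, "az": 0.008}, {"tx": -0.96, "ty": 0.03, "tz": -0.06, "ax": 0, "ay": 0, "az": 0.007}, {"tx": -0.95, "ty": 0.04, "tz": -0.06, "ax": 0, "ay": 0, "az": 0.007}]}}

```text
clock: 6.95
eef_pos: [476.8, -36.9, 144.0]
tcp_rot: [-3.141, -0.0, 1.596]
contact_force: [-0.1, 0.6, 0.1]
opening: 0.551
grasp_force: 0.0
```

>>> {"fn": "step_arm", "kwargs": {"moves": [{"tx": -0.96, "ty": 0.05, "tz": -0.06, "ax": 0, "ay": 0, "az": 0.008}, {"tx": -0.95, "ty": 0.07, "tz": -0.06, "ax": 0, "ay": 0, "az": 0.007}, {"tx": -0.95, "ty": 0.07, "tz": -0.05, "ax": 0, "ay": 0, "az": 0.007}, {"tx": -0.95, "ty": 0.09, "tz": -0.06, "ax": 0, "ay": 0, "az": 0.008}, {"tx": -0.95, "ty": 0.1, "tz": -0.06, "ax": 0, "ay": 0, "az": 0.007}]}}

```text
clock: 7.58
eef_pos: [486.6, -155.9, 151.3]
tcp_rot: [-3.141, -0.0, 1.538]
contact_force: [0.4, 0.2, 0.5]
opening: 0.55
grasp_force: 0.0
```

>>> {"fn": "step_arm", "kwargs": {"moves": [{"tx": -0.95, "ty": 0.1, "tz": -0.06, "ax": 0, "ay": 0, "az": 0.007}, {"tx": -0.95, "ty": 0.12, "tz": -0.06, "ax": 0, "ay": 0, "az": 0.008}, {"tx": -0.94, "ty": 0.13, "tz": -0.06, "ax": 0, "ay": 0, "az": 0.007}, {"tx": -0.95, "ty": 0.14, "tz": -0.05, "ax": 0, "ay": 0, "az": 0.007}, {"tx": -0.94, "ty": 0.15, "tz": -0.06, "ax": 0, "ay": 0, "az": 0.008}]}}

```text
clock: 8.2
eef_pos: [496.1, -275.0, 158.5]
tcp_rot: [-3.141, -0.0, 1.48]
contact_force: [-0.1, -0.3, -0.5]
opening: 0.548
grasp_force: 0.0
```

>>> {"fn": "step_arm", "kwargs": {"moves": [{"tx": -0.94, "ty": 0.16, "tz": -0.06, "ax": 0, "ay": 0, "az": 0.007}, {"tx": -0.94, "ty": 0.18, "tz": -0.06, "ax": 0, "ay": 0, "az": 0.007}, {"tx": -0.94, "ty": 0.18, "tz": -0.06, "ax": 0, "ay": 0, "az": 0.008}, {"tx": -0.93, "ty": 0.19, "tz": -0.05, "ax": 0, "ay": 0, "az": 0.007}, {"tx": 0, "ty": 0, "tz": 0, "ax": 0, "ay": 0, "az": 0}]}}

```text
clock: 8.82
eef_pos: [504.0, -371.4, 164.3]
tcp_rot: [3.141, 0.0, 1.433]
contact_force: [-0.1, 0.1, -0.3]
opening: 0.55
grasp_force: 0.0
```

```bash
python3 - <<'E'
from h import *
p,d=grab('wrist'); cv2.imwrite('pics/w3.png',cv2.resize(p[:,:,::-1],(800,600),interpolation=cv2.INTER_CUBIC))
E
```

```text
(no output)
```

View pics/w3.png

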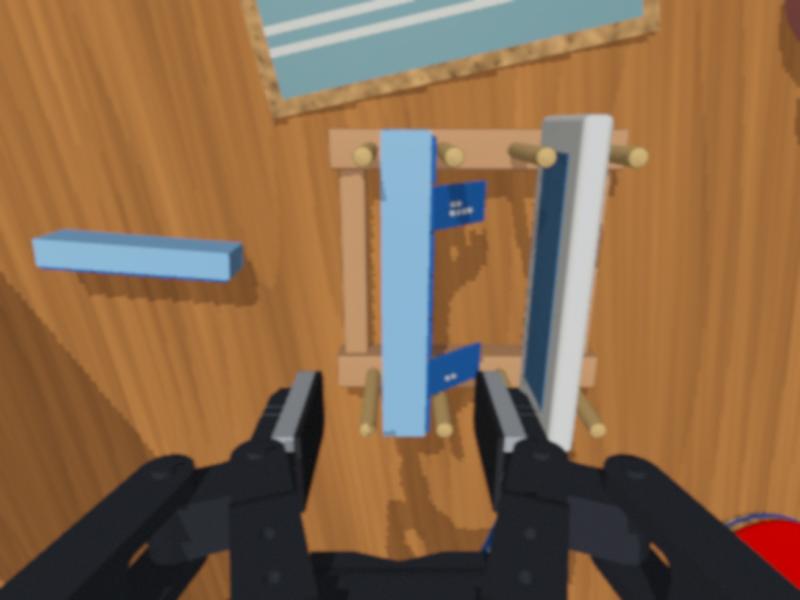

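The wrist view (scale 1.5625) shows the box's top face from (382,130) to (433,130) and down to (382,436) and (429,436). The open lids are at (458,205) and (455,370), and the fingers straddle the box well clear of the dish.

```bash
python3 - <<'E'
from plan import *
from h import *
q=np.array([(382,130),(433,130),(429,436),(382,436)])/1.5625
P=np.array([pt('wrist',u,v,58) for u,v in q]);print(P.round(1),P.mean(0).round(1))
d=(P[0]+P[1]-P[2]-P[3])/2;print(np.linalg.norm(d),'yaw',np.degrees(np.arctan2(-d[0],d[1])))
print('depth z',[pt('wrist',405/1.5625,v/1.5625)[2].round(1) for v in (150,250,350,420)])
m=[pt('wrist',u/1.5625,v/1.5625,3).round(1) for u,v in((277,112),(655,33))];print('mat corners',m)
c=P.mean(0);D=down(90+np.degrees(np.arctan2(-d[0],d[1])))
plan([((c[0],c[1],90),D),((c[0],c[1],64),D,8)])
E
```

```text
[[ 507.8 -292.4   58. ]
 [ 529.1 -295.3   58. ]
 [ 509.6 -444.7   58. ]
 [ 485.5 -441.3   58. ]] [ 508.  -368.4   58. ]
150.5741790718931 yaw -7.986944062689819
depth z [np.float64(58.2), np.float64(58.5), np.float64(58.2), np.float64(58.9)]
mat corners [array([ 453.3, -276.5,    3. ]), array([ 647.4, -266.1,    3. ])]
8 rows; clock 8.875 end [ 507.9 -368.5   64.1]
[{"tx":0.02,"ty":0.04,"tz":0.74,"ax":0,"ay":0,"az":0},{"tx":0.03,"ty":0.04,"tz":0.74,"ax":0,"ay":0,"az":0.001},{"tx":0.02,"ty":0.04,"tz":0.74,"ax":0,"ay":0,"az":0},{"tx":0.02,"ty":0.04,"tz":0.74,"ax":0,"ay":0,"az":0},{"tx":0,"ty":0,"tz":0.26,"ax":0,"ay":0,"az":0}]
[{"tx":0,"ty":0,"tz":0.26,"ax":0,"ay":0,"az":0},{"tx":0,"ty":0,"tz":0.26,"ax":0,"ay":0,"az":0},{"tx":0,"ty":0,"tz":0.26,"ax":0,"ay":0,"az":0}]
```

>>> {"fn": "step_arm", "kwargs": {"moves": [{"tx": 0.02, "ty": 0.04, "tz": 0.74, "ax": 0, "ay": 0, "az": 0}, {"tx": 0.03, "ty": 0.04, "tz": 0.74, "ax": 0, "ay": 0, "az": 0.001}, {"tx": 0.02, "ty": 0.04, "tz": 0.74, "ax": 0, "ay": 0, "az": 0}, {"tx": 0.02, "ty": 0.04, "tz": 0.74, "ax": 0, "ay": 0, "az": 0}]}}

```text
clock: 9.38
eef_pos: [507.9, -367.2, 88.5]
tcp_rot: [-3.141, -0.0, 1.433]
contact_force: [0.2, 0.0, 0.1]
opening: 0.548
grasp_force: 0.0
```

>>> {"fn": "step_arm", "kwargs": {"moves": [{"tx": 0, "ty": 0, "tz": 0.26, "ax": 0, "ay": 0, "az": 0}, {"tx": 0, "ty": 0, "tz": 0.26, "ax": 0, "ay": 0, "az": 0}, {"tx": 0, "ty": 0, "tz": 0.26, "ax": 0, "ay": 0, "az": 0}, {"tx": 0, "ty": 0, "tz": 0.26, "ax": 0, "ay": 0, "az": 0}]}}

```text
clock: 9.88
eef_pos: [508.3, -367.9, 64.3]
tcp_rot: [3.141, 0.0, 1.433]
contact_force: [-0.2, 0.3, 0.0]
opening: 0.545
grasp_force: 0.0
```

>>> {"fn": "step_arm", "kwargs": {"moves": [{"tx": 0, "ty": 0, "tz": 0, "ax": 0, "ay": 0, "az": 0}, {"tx": 0, "ty": 0, "tz": 0, "ax": 0, "ay": 0, "az": 0}, {"tx": 0, "ty": 0, "tz": 0, "ax": 0, "ay": 0, "az": 0}], "gripper": 0, "newtons": 25}}

```text
clock: 10.25
eef_pos: [508.1, -367.8, 64.5]
tcp_rot: [3.141, 0.0, 1.433]
contact_force: [-0.1, 0.4, -1.5]
opening: 0.27
grasp_force: 27.8
```

>>> {"fn": "step_arm", "kwargs": {"moves": [{"tx": 0, "ty": 0, "tz": -0.2, "ax": 0, "ay": 0, "az": 0}, {"tx": 0, "ty": 0, "tz": -0.6, "ax": 0, "ay": 0, "az": 0}, {"tx": 0, "ty": 0, "tz": -1, "ax": 0, "ay": 0, "az": 0}, {"tx": 0, "ty": 0, "tz": -1, "ax": 0, "ay": 0, "az": 0}, {"tx": 0, "ty": 0, "tz": -0.8, "ax": 0, "ay": 0, "az": 0}]}}

```text
clock: 10.88
eef_pos: [508.5, -368.0, 156.5]
tcp_rot: [3.14, 0.001, 1.433]
contact_force: [-0.1, -0.4, -0.8]
opening: 0.274
grasp_force: 27.8
```

```bash
python3 - <<'E'
from plan import *
from h import *
s=r.sense();print(s['eef_pos'],s['contact_force'],s['opening'])
for n in('top',):
    for u,v in((328,272),(464,260),(476,355),(336,368)): print(pt(n,u/1.5625,v/1.5625,3).round(1))
grab('wrist');C=cloud('wrist');p=load('wrist')['p']
hsv=cv2.cvtColor(p,cv2.COLOR_RGB2HSV).astype(int)
m=(hsv[...,0]>98)&(hsv[...,0]<112)&(hsv[...,1]>80)&(hsv[...,2]>150)&(C[...,2]>110)
P=C[m];print(len(P),np.percentile(P,[2,50,98],axis=0).round(1))
D=down(87,40)
print(D.as_matrix().round(2))
E
```

```text
[ 508.45866322 -367.98251328  156.47175905] [-0.07674466 -0.4003446  -0.79721457] 0.2743578637243957
[623.6  10.3   3. ]
[ 640.5 -262.5    3. ]
[ 449.3 -278.3    3. ]
[431.   -3.4   3. ]
13805 [[ 495.2 -409.8  149.2]
 [ 511.2 -341.   150.6]
 [ 526.3 -294.6  151.9]]
[[ 0.05  0.76  0.64]
 [ 1.   -0.04 -0.03]
 [-0.    0.64 -0.77]]
```

```bash
python3 - <<'E'
from plan import *
D=down(94,40)
off=D.apply([0,-12,43.9]);piv=np.array([560,-133,3.])
p=piv-off;print('contact TCP',p)
st=plan([(p+[0,0,60],D),(p+[0,0,12],D),(p+[0,0,3],D,5)],vmax=24)
E
```

```text
contact TCP [ 541.02050325 -134.3271757    44.34280237]
14 rows; clock 10.925 end [ 541.1 -134.3   47.3]
[{"tx":0.95,"ty":0,"tz":0.22,"ax":-0.044,"ay":0.005,"az":-0.013},{"tx":0.94,"ty":0,"tz":0.22,"ax":-0.044,"ay":0.005,"az":-0.012},{"tx":0.94,"ty":0,"tz":0.23,"ax":-0.044,"ay":0.004,"az":-0.013},{"tx":0.95,"ty":0,"tz":0.24,"ax":-0.044,"ay":0.005,"az":-0.013},{"tx":0.94,"ty":0.01,"tz":0.24,"ax":-0.044,"ay":0.005,"az":-0.012}]
[{"tx":0.93,"ty":0.01,"tz":0.25,"ax":-0.044,"ay":0.005,"az":-0.013},{"tx":0.94,"ty":0.01,"tz":0.26,"ax":-0.044,"ay":0.004,"az":-0.012},{"tx":0.93,"ty":0,"tz":0.27,"ax":-0.044,"ay":0.005,"az":-0.013},{"tx":0.93,"ty":0.01,"tz":0.27,"ax":-0.044,"ay":0.005,"az":-0.013},{"tx":0.93,"ty":0.01,"tz":0.29,"ax":-0.044,"ay":0.005,"az":-0.012}]
[{"tx":0,"ty":-0.62,"tz":0.73,"ax":0,"ay":0,"az":0},{"tx":0,"ty":-0.61,"tz":0.74,"ax":0,"ay":0,"az":0},{"tx":0,"ty":-0.12,"tz":0.14,"ax":0,"ay":0,"az":0},{"tx":0,"ty":-0.11,"tz":0.14,"ax":0,"ay":0,"az":0}]
```

>>> {"fn": "step_arm", "kwargs": {"moves": [{"tx": 0.95, "ty": 0, "tz": 0, "ax": -0.044, "ay": 0.005, "az": -0.013}, {"tx": 0.94, "ty": 0, "tz": 0, "ax": -0.044, "ay": 0.005, "az": -0.012}, {"tx": 0.94, "ty": 0, "tz": 0, "ax": -0.044, "ay": 0.004, "az": -0.013}, {"tx": 0.95, "ty": 0, "tz": 0, "ax": -0.044, "ay": 0.005, "az": -0.013}, {"tx": 0.94, "ty": 0, "tz": 0, "ax": -0.044, "ay": 0.005, "az": -0.012}]}}

```text
clock: 11.55
eef_pos: [519.3, -249.6, 155.8]
tcp_rot: [2.793, -0.02, 1.537]
contact_force: [0.5, 0.3, -1.2]
opening: 0.267
grasp_force: 27.8
```

```bash
python3 - <<'E'
from plan import *
D=down(94,40)
p=np.array([560,-133,3.])-D.apply([0,-12,43.9])
st=plan([(p+[0,0,60],D),(p+[0,0,12],D),(p+[0,0,3],D,5)],vmax=24)
E
```

```text
9 rows; clock 11.55 end [ 541.  -134.4   47.3]
[{"tx":0.92,"ty":-0.01,"tz":0.45,"ax":-0.044,"ay":0.004,"az":-0.013},{"tx":0.92,"ty":-0.03,"tz":0.46,"ax":-0.045,"ay":0.005,"az":-0.012},{"tx":0.91,"ty":-0.04,"tz":0.46,"ax":-0.044,"ay":0.004,"az":-0.013},{"tx":0.91,"ty":-0.06,"tz":0.46,"ax":-0.044,"ay":0.005,"az":-0.013},{"tx":0.91,"ty":-0.06,"tz":0.47,"ax":-0.044,"ay":0.004,"az":-0.013}]
[{"tx":0,"ty":-0.62,"tz":0.74,"ax":0,"ay":0,"az":0},{"tx":0,"ty":-0.62,"tz":0.73,"ax":0,"ay":0,"az":0},{"tx":0,"ty":-0.11,"tz":0.14,"ax":0,"ay":0,"az":0},{"tx":0,"ty":-0.12,"tz":0.14,"ax":0,"ay":0,"az":0}]
```

>>> {"fn": "step_arm", "kwargs": {"moves": [{"tx": 0.92, "ty": -0.01, "tz": 0.45, "ax": -0.044, "ay": 0.004, "az": -0.013}, {"tx": 0.92, "ty": -0.03, "tz": 0.46, "ax": -0.045, "ay": 0.005, "az": -0.012}, {"tx": 0.91, "ty": -0.04, "tz": 0.46, "ax": -0.044, "ay": 0.004, "az": -0.013}, {"tx": 0.91, "ty": -0.06, "tz": 0.46, "ax": -0.044, "ay": 0.005, "az": -0.013}, {"tx": 0.91, "ty": -0.06, "tz": 0.47, "ax": -0.044, "ay": 0.004, "az": -0.013}]}}

```text
clock: 12.18
eef_pos: [539.1, -154.5, 116.8]
tcp_rot: [2.516, -0.025, 1.63]
contact_force: [0.8, 0.6, -1.0]
opening: 0.274
grasp_force: 27.8
```

>>> {"fn": "step_arm", "kwargs": {"moves": [{"tx": 0, "ty": -0.62, "tz": 0.74, "ax": 0, "ay": 0, "az": 0}, {"tx": 0, "ty": -0.62, "tz": 0.73, "ax": 0, "ay": 0, "az": 0}, {"tx": 0, "ty": -0.11, "tz": 0.14, "ax": 0, "ay": 0, "az": 0}, {"tx": 0, "ty": -0.12, "tz": 0.14, "ax": 0, "ay": 0, "az": 0}, {"tx": 0, "ty": 0, "tz": 0, "ax": 0, "ay": 0, "az": 0}]}}

```text
clock: 12.8
eef_pos: [535.1, -153.7, 60.3]
tcp_rot: [2.517, -0.026, 1.63]
contact_force: [0.0, -0.2, -1.1]
opening: 0.272
grasp_force: 27.8
```

>>> {"fn": "step_arm", "kwargs": {"moves": [{"tx": 0, "ty": -0.04, "tz": 0.05, "ax": 0, "ay": 0, "az": 0}, {"tx": 0, "ty": 0, "tz": 0, "ax": 0, "ay": 0, "az": 0}]}}

```text
clock: 13.05
eef_pos: [534.9, -153.6, 58.6]
tcp_rot: [2.517, -0.026, 1.63]
contact_force: [0.7, 0.3, 0.4]
opening: 0.278
grasp_force: 27.8
```

```bash
python3 - <<'E'
from plan import *
from h import *
s=r.sense();print(s['eef_pos'],R.from_euler('xyz',s['tcp_rot']).as_matrix().round(3))
p,d=grab('side'); cv2.imwrite('pics/s2.png',cv2.resize(p[150:270,190:330,::-1],(700,600),interpolation=cv2.INTER_CUBIC))
E
```

```text
[ 534.86307865 -153.58401952   58.64123698] [[-0.059  0.811  0.583]
 [ 0.998  0.033  0.056]
 [ 0.026  0.585 -0.811]]
```

View pics/s2.png

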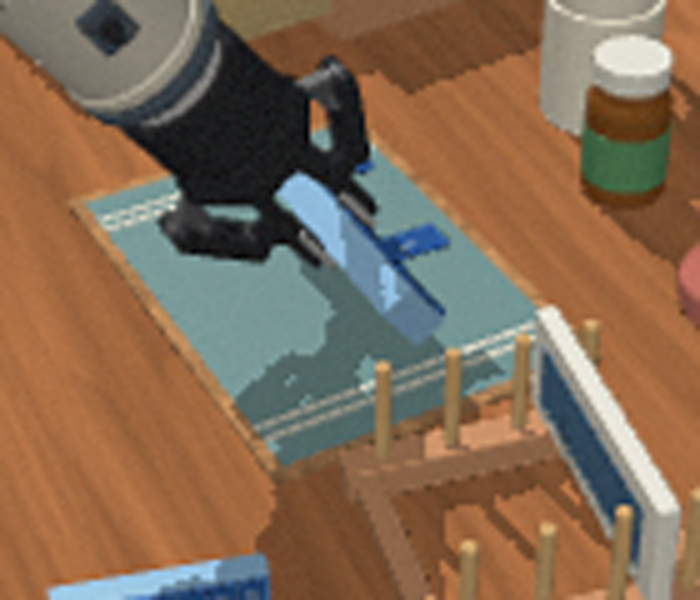

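The crop shows the box held at about 36° tilt over the mat with its lids on the upper side, still roughly 13 mm above the mat. The last rows were cut short by the speed limit.

```bash
python3 - <<'E'
from plan import *
D=down(94,42)
p=np.array([560,-150,3.])-D.apply([0,-12,43.9]);print(p)
st=plan([(p+[0,0,4],D)],vmax=5,amax=2)
E
```

```text
[ 539.59273674 -151.42701486   43.65362511]
4 rows; clock 13.1 end [ 539.6 -151.3   47.5]
[{"tx":0.02,"ty":-0.02,"tz":0.12,"ax":-0.017,"ay":-0.002,"az":-0.004},{"tx":0.01,"ty":-0.03,"tz":0.11,"ax":-0.017,"ay":-0.002,"az":-0.004},{"tx":0.02,"ty":-0.03,"tz":0.12,"ax":-0.018,"ay":-0.003,"az":-0.004},{"tx":0.02,"ty":-0.04,"tz":0.12,"ax":-0.017,"ay":-0.002,"az":-0.003}]
```

>>> {"fn": "step_arm", "kwargs": {"moves": [{"tx": 0.02, "ty": -0.02, "tz": 0.12, "ax": -0.017, "ay": -0.002, "az": -0.004}, {"tx": 0.01, "ty": -0.03, "tz": 0.11, "ax": -0.017, "ay": -0.002, "az": -0.004}, {"tx": 0.02, "ty": -0.03, "tz": 0.12, "ax": -0.018, "ay": -0.003, "az": -0.004}, {"tx": 0.02, "ty": -0.04, "tz": 0.12, "ax": -0.017, "ay": -0.002, "az": -0.003}, {"tx": 0, "ty": 0, "tz": 0, "ax": 0, "ay": 0, "az": 0}]}}

```text
clock: 13.72
eef_pos: [539.0, -151.1, 46.7]
tcp_rot: [2.41, -0.001, 1.639]
contact_force: [-0.1, 0.6, -1.7]
opening: 0.27
grasp_force: 27.8
```

>>> {"fn": "step_arm", "kwargs": {"moves": [{"tx": 0, "ty": -0.05, "tz": 0.06, "ax": 0, "ay": 0, "az": 0}, {"tx": 0, "ty": 0, "tz": 0, "ax": 0, "ay": 0, "az": 0}]}}

```text
clock: 13.98
eef_pos: [539.8, -151.4, 45.4]
tcp_rot: [2.409, -0.0, 1.64]
contact_force: [-0.6, -0.1, -0.1]
opening: 0.275
grasp_force: 27.9
```

>>> {"fn": "step_arm", "kwargs": {"moves": [{"tx": 0, "ty": -0.03, "tz": 0.04, "ax": 0, "ay": 0, "az": 0}, {"tx": 0, "ty": 0, "tz": 0, "ax": 0, "ay": 0, "az": 0}]}}

```text
clock: 14.22
eef_pos: [539.7, -151.3, 44.0]
tcp_rot: [2.409, -0.0, 1.64]
contact_force: [0.2, -0.1, -1.2]
opening: 0.278
grasp_force: 27.9
```

```bash
python3 - <<'E'
from plan import *
s=r.sense();print(s['eef_pos'],s['contact_force'],R.from_euler('xyz',s['tcp_rot']).as_matrix().round(3))
E
```

```text
[ 539.67714387 -151.25067438   44.01611306] [ 0.19672623 -0.07681853 -1.16283435] [[-0.069  0.742  0.667]
 [ 0.998  0.051  0.046]
 [ 0.     0.669 -0.743]]
```

Not quite in contact yet, so I'll keep lowering in small steps.

>>> {"fn": "step_arm", "kwargs": {"moves": [{"tx": 0, "ty": -0.03, "tz": 0.03, "ax": 0, "ay": 0, "az": 0}, {"tx": 0, "ty": 0, "tz": 0, "ax": 0, "ay": 0, "az": 0}]}}

```text
clock: 14.48
eef_pos: [539.8, -151.2, 43.7]
tcp_rot: [2.407, -0.0, 1.64]
contact_force: [-4.6, 0.1, 9.4]
opening: 0.274
grasp_force: 29.2
```

>>> {"fn": "step_arm", "kwargs": {"moves": [{"tx": 0, "ty": -0.03, "tz": 0.03, "ax": 0, "ay": 0, "az": 0}, {"tx": 0, "ty": 0, "tz": 0, "ax": 0, "ay": 0, "az": 0}]}}

```text
clock: 14.72
eef_pos: [539.9, -151.2, 43.5]
tcp_rot: [2.405, -0.0, 1.64]
contact_force: [-11.2, 0.4, 21.8]
opening: 0.273
grasp_force: 31.0
```

>>> {"fn": "step_arm", "kwargs": {"moves": [{"tx": 0, "ty": -0.02, "tz": 0.02, "ax": 0, "ay": 0, "az": 0}, {"tx": 0, "ty": 0, "tz": 0, "ax": 0, "ay": 0, "az": 0}]}}

```text
clock: 14.98
eef_pos: [540.0, -151.2, 43.4]
tcp_rot: [2.404, -0.0, 1.639]
contact_force: [-16.0, 0.4, 29.3]
opening: 0.273
grasp_force: 32.1
```

```bash
cat > lad.py <<'E'
from plan import *
def pose(Tx,Tz,th,w,Ty=-151.2,phi=94):
    D=down(phi,th); d=13*(w/85)**2
    return np.array([Tx,Ty,Tz])-D.apply([0,-w/2,24-d]), D
E
python3 - <<'E'
from lad import *
s=r.sense()
# commanded pose ~ 1.8mm below measured; stage A release in place, B, C
a=pose(544,15.5,42,32);print(a[0])
st=(a[0],a[1])
for w in(40,48,56):
    b=pose(543.5,14.5,42,w); st=plan([(b[0],b[1],10)],start=st)
ws=[]
for k in range(1,13):
    f=k/12; q=pose(543.5-15.5*f,14.5-9*f,42*(1-f),56); ws.append((q[0],q[1],15))
st=plan(ws,start=st); 
E
```

```text
[ 541.07120184 -151.40480152   42.6723276 ]
1 rows; clock 14.975 end [ 544.3 -151.2   43.6]
[{"tx":0,"ty":0.12,"tz":0.06,"ax":0,"ay":0,"az":0}]
1 rows; clock 14.975 end [ 548.1 -150.9   45.3]
[{"tx":0,"ty":0.16,"tz":0.05,"ax":0,"ay":0,"az":0}]
1 rows; clock 14.975 end [ 552.1 -150.6   46.9]
[{"tx":0,"ty":0.16,"tz":0.06,"ax":0,"ay":0,"az":0}]
12 rows; clock 14.975 end [ 556.  -149.4   23.8]
[{"tx":0,"ty":-0.02,"tz":0.06,"ax":0.039,"ay":0,"az":0},{"tx":0.01,"ty":-0.01,"tz":0.06,"ax":0.039,"ay":0,"az":0},{"tx":0,"ty":-0.02,"tz":0.06,"ax":0.039,"ay":0,"az":0},{"tx":0.01,"ty":-0.02,"tz":0.07,"ax":0.039,"ay":0,"az":0},{"tx":0,"ty":-0.01,"tz":0.07,"ax":0.038,"ay":0,"az":0}]
[{"tx":0,"ty":-0.02,"tz":0.08,"ax":0.039,"ay":0,"az":0},{"tx":0.01,"ty":-0.02,"tz":0.08,"ax":0.039,"ay":0,"az":0},{"tx":0,"ty":-0.01,"tz":0.08,"ax":0.039,"ay":0,"az":0},{"tx":0,"ty":-0.02,"tz":0.09,"ax":0.039,"ay":0,"az":0},{"tx":0.01,"ty":-0.01,"tz":0.09,"ax":0.039,"ay":0,"az":0}]
[{"tx":0,"ty":-0.01,"tz":0.09,"ax":0.039,"ay":0,"az":0},{"tx":0,"ty":-0.01,"tz":0.1,"ax":0.039,"ay":0,"az":0}]
```

>>> {"fn": "step_arm", "kwargs": {"moves": [{"tx": 0, "ty": 0.06, "tz": -0.05, "ax": 0, "ay": 0, "az": 0}, {"tx": 0, "ty": 0, "tz": 0, "ax": 0, "ay": 0, "az": 0}]}}

```text
clock: 15.22
eef_pos: [540.0, -151.3, 43.7]
tcp_rot: [2.408, -0.0, 1.64]
contact_force: [-6.0, -0.6, 9.8]
opening: 0.271
grasp_force: 29.4
```

>>> {"fn": "step_arm", "kwargs": {"moves": [{"tx": 0, "ty": 0, "tz": 0, "ax": 0, "ay": 0, "az": 0}, {"tx": 0, "ty": 0, "tz": 0, "ax": 0, "ay": 0, "az": 0}], "gripper": 0.32}}

```text
clock: 15.48
eef_pos: [539.7, -151.3, 42.8]
tcp_rot: [2.409, -0.001, 1.64]
contact_force: [1.0, -0.7, 0.4]
opening: 0.317
grasp_force: 0.0
```

>>> {"fn": "step_arm", "kwargs": {"moves": [{"tx": 0, "ty": 0, "tz": 0, "ax": 0, "ay": 0, "az": 0}, {"tx": 0, "ty": 0, "tz": 0, "ax": 0, "ay": 0, "az": 0}], "gripper": 0.38}}

```text
clock: 15.72
eef_pos: [539.7, -151.2, 42.9]
tcp_rot: [2.409, -0.001, 1.64]
contact_force: [0.2, 0.2, 0.6]
opening: 0.38
grasp_force: 0.1
```

>>> {"fn": "step_arm", "kwargs": {"moves": [{"tx": 0, "ty": 0.12, "tz": 0.05, "ax": 0, "ay": 0, "az": 0}, {"tx": 0, "ty": 0, "tz": 0, "ax": 0, "ay": 0, "az": 0}], "gripper": 0.47}}

```text
clock: 15.98
eef_pos: [543.2, -151.1, 44.3]
tcp_rot: [2.409, -0.0, 1.64]
contact_force: [0.5, 0.0, 1.1]
opening: 0.469
grasp_force: 0.1
```

>>> {"fn": "step_arm", "kwargs": {"moves": [{"tx": 0, "ty": 0.16, "tz": 0.05, "ax": 0, "ay": 0, "az": 0}, {"tx": 0, "ty": 0, "tz": 0, "ax": 0, "ay": 0, "az": 0}], "gripper": 0.56}}

```text
clock: 16.23
eef_pos: [547.1, -150.8, 46.2]
tcp_rot: [2.408, -0.0, 1.64]
contact_force: [-0.3, -0.4, -0.4]
opening: 0.559
grasp_force: 0.0
```

>>> {"fn": "step_arm", "kwargs": {"moves": [{"tx": 0, "ty": 0.16, "tz": 0.05, "ax": 0, "ay": 0, "az": 0}, {"tx": 0, "ty": 0, "tz": 0, "ax": 0, "ay": 0, "az": 0}], "gripper": 0.66}}

```text
clock: 16.48
eef_pos: [550.9, -150.6, 47.9]
tcp_rot: [2.408, -0.0, 1.64]
contact_force: [0.2, 0.2, -0.5]
opening: 0.662
grasp_force: 0.1
```

```bash
python3 - <<'E'
from plan import *
from h import *
s=r.sense();print(s['eef_pos'],s['contact_force'])
p,d=grab('side'); cv2.imwrite('pics/s3.png',cv2.resize(p[150:250,200:317,::-1],(702,600),interpolation=cv2.INTER_CUBIC))
E
```

```text
[ 550.87936625 -150.56345619   47.92664948] [ 0.16953716  0.24189475 -0.49782797]
```

View pics/s3.png

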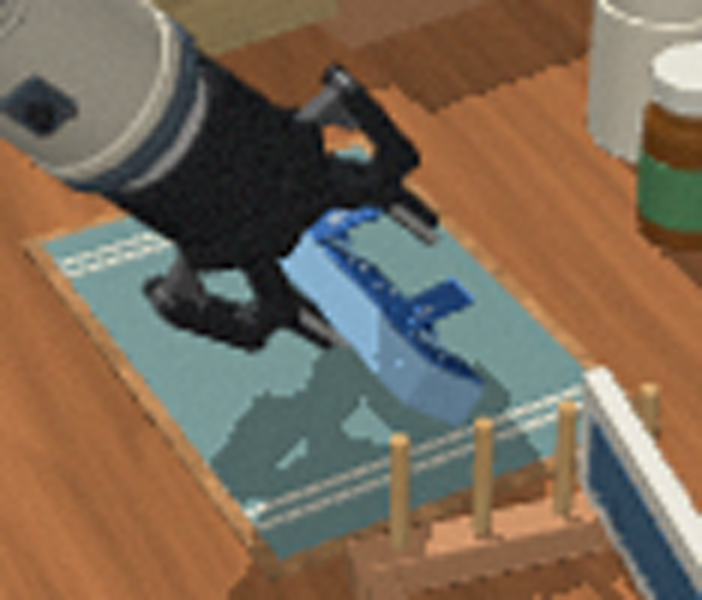

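The box now leans on the lower fingertip at about 35–40° from flat, lids up, with its front edge on the mat. Next I'll rotate the tool upright.

>>> {"fn": "step_arm", "kwargs": {"moves": [{"tx": 0, "ty": -0.02, "tz": 0.06, "ax": 0.039, "ay": 0, "az": 0}, {"tx": 0, "ty": -0.01, "tz": 0.06, "ax": 0.039, "ay": 0, "az": 0}, {"tx": 0, "ty": -0.02, "tz": 0.06, "ax": 0.039, "ay": 0, "az": 0}, {"tx": 0, "ty": -0.02, "tz": 0.07, "ax": 0.039, "ay": 0, "az": 0}, {"tx": 0, "ty": -0.01, "tz": 0.07, "ax": 0.039, "ay": 0, "az": 0}]}}

```text
clock: 17.15
eef_pos: [552.3, -147.1, 40.5]
tcp_rot: [2.675, -0.01, 1.644]
contact_force: [-1.1, -0.3, -0.3]
opening: 0.659
grasp_force: 0.1
```

>>> {"fn": "step_arm", "kwargs": {"moves": [{"tx": 0, "ty": -0.02, "tz": 0.08, "ax": 0.039, "ay": 0, "az": 0}, {"tx": 0, "ty": -0.02, "tz": 0.08, "ax": 0.039, "ay": 0, "az": 0}, {"tx": 0, "ty": -0.01, "tz": 0.08, "ax": 0.039, "ay": 0, "az": 0}, {"tx": 0, "ty": 0, "tz": 0, "ax": 0, "ay": 0, "az": 0}]}}

```text
clock: 17.65
eef_pos: [554.5, -143.4, 36.2]
tcp_rot: [2.805, -0.02, 1.651]
contact_force: [-0.8, -1.1, 0.6]
opening: 0.661
grasp_force: 0.1
```

```bash
python3 - <<'E'
from lad import *
s=r.sense();Rm=R.from_euler('xyz',s['tcp_rot']);print(s['eef_pos'],s['contact_force'],Rm.as_matrix()[:,2])
w=56.3;print('T',s['eef_pos']+Rm.apply([0,-w/2,24-13*(w/85)**2]))
q=pose(527,5.5,0,56);plan([(q[0],q[1],4)],amax=3)
E
```

```text
[ 554.5336208  -143.4210317    36.19602431] [-0.83784017 -1.11085085  0.56491749] [ 0.32807652  0.04505164 -0.94357625]
T [ 534.04106952 -144.55294859    9.62597118]
7 rows; clock 17.65 end [ 555.1 -149.3   23.9]
[{"tx":-0.03,"ty":-0.02,"tz":0.07,"ax":0.031,"ay":-0.002,"az":0.001},{"tx":-0.04,"ty":-0.02,"tz":0.06,"ax":0.03,"ay":-0.002,"az":0},{"tx":-0.03,"ty":-0.02,"tz":0.07,"ax":0.031,"ay":-0.002,"az":0.001},{"tx":-0.04,"ty":-0.01,"tz":0.07,"ax":0.031,"ay":-0.002,"az":0.001},{"tx":-0.03,"ty":-0.01,"tz":0.07,"ax":0.03,"ay":-0.002,"az":0}]
[{"tx":-0.04,"ty":-0.01,"tz":0.07,"ax":0.031,"ay":-0.002,"az":0.001},{"tx":-0.03,"ty":0,"tz":0.07,"ax":0.03,"ay":-0.002,"az":0.001}]
```

>>> {"fn": "step_arm", "kwargs": {"moves": [{"tx": 0, "ty": -0.02, "tz": 0.07, "ax": 0.031, "ay": -0.002, "az": 0.001}, {"tx": 0, "ty": -0.02, "tz": 0.06, "ax": 0.03, "ay": -0.002, "az": 0}, {"tx": 0, "ty": -0.02, "tz": 0.07, "ax": 0.031, "ay": -0.002, "az": 0.001}, {"tx": 0, "ty": -0.01, "tz": 0.07, "ax": 0.031, "ay": -0.002, "az": 0.001}, {"tx": 0, "ty": -0.01, "tz": 0.07, "ax": 0.03, "ay": -0.002, "az": 0}]}}

```text
clock: 18.27
eef_pos: [553.6, -142.0, 27.0]
tcp_rot: [3.046, -0.01, 1.643]
contact_force: [1.2, 0.4, 0.8]
opening: 0.662
grasp_force: 0.6
```

>>> {"fn": "step_arm", "kwargs": {"moves": [{"tx": 0, "ty": -0.01, "tz": 0.05, "ax": 0.031, "ay": -0.002, "az": 0.001}, {"tx": 0, "ty": 0, "tz": 0.03, "ax": 0.03, "ay": -0.002, "az": 0.001}, {"tx": 0, "ty": 0, "tz": 0, "ax": 0, "ay": 0, "az": 0}]}}

```text
clock: 18.65
eef_pos: [554.0, -142.0, 24.8]
tcp_rot: [3.14, -0.004, 1.64]
contact_force: [-0.7, 0.3, 0.2]
opening: 0.66
grasp_force: 0.2
```

```bash
python3 - <<'E'
from lad import *
from h import *
s=r.sense();Rm=R.from_euler('xyz',s['tcp_rot']);print(s['eef_pos'],s['contact_force'],Rm.as_matrix()[:,2])
w=56.3;print('T',s['eef_pos']+Rm.apply([0,-w/2,24-13*(w/85)**2]))
for n in('side','top'):
    grab(n);f=load(n);C=cloud(n);hsv=cv2.cvtColor(f['p'],cv2.COLOR_RGB2HSV).astype(int)
    m=(hsv[...,0]>98)&(hsv[...,0]<125)&(hsv[...,1]>75)&(C[...,2]>6)&(C[...,0]>470)&(C[...,0]<640)&(C[...,1]<-40)&(C[...,1]>-245)
    P=C[m];print(n,len(P))
    yy=P[:,1]
    for a in range(-225,-60,15):
        q=P[(yy>a)&(yy<a+15)]
        if len(q)>5: print(a,len(q),'x',np.percentile(q[:,0],[3,97]).round(0),'z',np.percentile(q[:,2],[3,50,97]).round(0), 'slope',np.polyfit(q[:,0],q[:,2],1)[0].round(2))
E
```

```text
[ 553.98906279 -141.97879141   24.80784142] [-0.74490094  0.31275613  0.19063009] [ 8.68828812e-04  4.10054413e-03 -9.99991215e-01]
T [ 525.92200852 -143.84523731    6.47888994]
side 522
-225 96 x [531. 572.] z [ 11.  29. 320.] slope 0.71
-210 74 x [530. 568.] z [18. 39. 57.] slope -0.74
-195 91 x [529. 569.] z [17. 38. 56.] slope 0.27
-180 45 x [528. 579.] z [ 19.  34. 170.] slope 2.28
-165 59 x [520. 611.] z [20. 34. 80.] slope 0.19
-150 49 x [492. 611.] z [ 25.  34. 338.] slope -2.07
-135 27 x [518. 567.] z [24. 33. 69.] slope -0.89
-105 10 x [528. 564.] z [18. 28. 39.] slope -0.49
top 66
-225 56 x [530. 566.] z [19. 33. 43.] slope 0.0
```

>>> {"fn": "step_arm", "kwargs": {"moves": [{"tx": 0, "ty": -0.06, "tz": 0, "ax": 0, "ay": 0, "az": 0}, {"tx": 0, "ty": -0.06, "tz": 0, "ax": 0, "ay": 0, "az": 0}, {"tx": 0, "ty": -0.04, "tz": 0, "ax": 0, "ay": 0, "az": 0}, {"tx": 0, "ty": -0.04, "tz": 0, "ax": 0, "ay": 0, "az": 0}, {"tx": 0, "ty": -0.04, "tz": 0, "ax": 0, "ay": 0, "az": 0}]}}

```text
clock: 19.38
eef_pos: [547.8, -143.8, 25.3]
tcp_rot: [3.141, 0.0, 1.638]
contact_force: [0.6, 0.1, 0.1]
opening: 0.657
grasp_force: 0.0
```

>>> {"fn": "step_arm", "kwargs": {"moves": [{"tx": 0, "ty": -0.04, "tz": 0, "ax": 0, "ay": 0, "az": 0}, {"tx": 0, "ty": -0.04, "tz": 0, "ax": 0, "ay": 0, "az": 0}, {"tx": 0, "ty": -0.04, "tz": 0, "ax": 0, "ay": 0, "az": 0}, {"tx": 0, "ty": -0.06, "tz": 0, "ax": 0, "ay": 0, "az": 0}, {"tx": 0, "ty": -0.06, "tz": 0, "ax": 0, "ay": 0, "az": 0}]}}

```text
clock: 20.0
eef_pos: [541.7, -144.2, 25.2]
tcp_rot: [-3.141, 0.0, 1.638]
contact_force: [-0.8, 0.1, 1.1]
opening: 0.663
grasp_force: 0.0
```

```bash
cat > box.py <<'E'
from lad import *
from h import *
s=r.sense();print(s['eef_pos'],s['contact_force'],s['clock'])
for n in('side',):
    grab(n);f=load(n);C=cloud(n);hsv=cv2.cvtColor(f['p'],cv2.COLOR_RGB2HSV).astype(int)
    m=(hsv[...,0]>98)&(hsv[...,0]<125)&(hsv[...,1]>75)&(C[...,2]>6)&(C[...,2]<60)&(C[...,0]>470)&(C[...,0]<640)&(C[...,1]<-40)&(C[...,1]>-245)
    P=C[m];print(n,len(P))
    for a in range(-225,-60,15):
        q=P[(P[:,1]>a)&(P[:,1]<a+15)]
        if len(q)>5: print(a,len(q),'x',np.percentile(q[:,0],[3,97]).round(0),'z',np.percentile(q[:,2],[3,50,97]).round(0))
E
python3 box.py
```

```text
[ 541.74372412 -144.15823289   25.22596474] [-0.75905138  0.06015905  1.10971465] 20.0
side 503
-225 89 x [527. 565.] z [ 8. 25. 27.]
-210 66 x [526. 563.] z [10. 28. 53.]
-195 93 x [525. 562.] z [ 8. 23. 52.]
-180 37 x [524. 562.] z [ 9. 26. 29.]
-165 49 x [513. 557.] z [ 9. 26. 45.]
-150 57 x [523. 561.] z [ 8. 26. 29.]
-135 30 x [525. 559.] z [25. 26. 28.]
-120 6 x [535. 557.] z [16. 24. 40.]
-105 22 x [541. 558.] z [ 8. 17. 25.]
```

>>> {"fn": "step_arm", "kwargs": {"moves": [{"tx": 0, "ty": 0, "tz": -0.4, "ax": 0, "ay": 0, "az": 0}, {"tx": 0, "ty": 0, "tz": -0.8, "ax": 0, "ay": 0, "az": 0}, {"tx": 0, "ty": 0, "tz": -1, "ax": 0, "ay": 0, "az": 0}, {"tx": 0, "ty": 0, "tz": -1, "ax": 0, "ay": 0, "az": 0}, {"tx": 0, "ty": 0, "tz": -1, "ax": 0, "ay": 0, "az": 0}]}}

```text
clock: 20.68
eef_pos: [542.0, -144.1, 131.8]
tcp_rot: [3.141, 0.0, 1.638]
contact_force: [-0.3, 0.2, -0.6]
opening: 0.656
grasp_force: 0.0
```

>>> {"fn": "step_arm", "kwargs": {"moves": [{"tx": 0, "ty": 0, "tz": -1, "ax": 0, "ay": 0, "az": 0}, {"tx": 0, "ty": 0, "tz": -1, "ax": 0, "ay": 0, "az": 0}, {"tx": 0, "ty": 0, "tz": 0, "ax": 0, "ay": 0, "az": 0}], "gripper": 0}}

```text
clock: 21.05
eef_pos: [543.2, -144.5, 182.7]
tcp_rot: [3.138, 0.001, 1.638]
contact_force: [0.2, -0.1, 0.8]
opening: 0.015
grasp_force: 0.0
```

```bash
cat > bx.py <<'E'
from h import *
s=r.sense();print(s['eef_pos'].round(1),s['opening'])
def fit(n='wrist',save=None,cen=None,zlo=22,zhi=31):
    p,d=grab(n);C=cloud(n);hsv=cv2.cvtColor(p,cv2.COLOR_RGB2HSV).astype(int)
    blue=(hsv[...,0]>98)&(hsv[...,0]<128)&(hsv[...,1]>70)
    if save: cv2.imwrite(save,cv2.resize(p[:,:,::-1],(800,600),interpolation=cv2.INTER_CUBIC))
    near=(abs(C[...,0]-cen[0])<70)&(abs(C[...,1]-cen[1])<110)
    m=blue&near&(C[...,2]>zlo)&(C[...,2]<zhi)
    k,l,st,_=cv2.connectedComponentsWithStats(cv2.morphologyEx(m.astype(np.uint8),cv2.MORPH_CLOSE,np.ones((5,5))))
    i=1+st[1:,4].argmax(); P=C[m&(l==i)]
    (cx,cy),(w,h),a=cv2.minAreaRect(P[:,:2].astype(np.float32))
    if w>h: a-=90
    print('top face c',round(cx,1),round(cy,1),'size',round(w,1),round(h,1),'yaw',round(a,2),'z',np.percentile(P[:,2],[5,50,95]).round(1))
    c=np.array([cx,cy]);
    ys=np.radians(a);ex=np.array([np.cos(ys),np.sin(ys)]);ey=np.array([-np.sin(ys),np.cos(ys)])
    H=C[blue&near&(C[...,2]>zlo-4)];
    L=np.c_[(H[:,:2]-c)@ex,(H[:,:2]-c)@ey,H[:,2]]
    for yl in range(-63,64,21):
        q=L[(abs(L[:,1]-yl)<7)&(abs(L[:,0])<22)]
        if len(q)>20: print('lid',yl,len(q),'z95',np.percentile(q[:,2],97).round(1),'zmed',np.median(q[:,2]).round(1),'x',np.percentile(q[:,0],[2,98]).round(1))
E
python3 - <<'E'
from bx import *
fit(save='pics/w4.png',cen=(542,-150))
E
```

```text
[ 543.2 -144.5  182.7] 0.014842085089398554
top face c 541.9 -144.3 size 38.9 135.5 yaw 3.58 z [24.9 27.2 28.6]
lid -63 127 z95 54.0 zmed 26.8 x [-19.   19.2]
lid -42 467 z95 54.7 zmed 32.5 x [-18.3  18.7]
lid -21 600 z95 28.5 zmed 27.2 x [-17.8  19. ]
lid 0 655 z95 28.6 zmed 27.1 x [-18.3  18.5]
lid 21 575 z95 52.3 zmed 27.4 x [-18.   18.9]
lid 42 654 z95 54.1 zmed 32.7 x [-18.4  18.7]
lid 63 686 z95 28.7 zmed 27.1 x [-18.   18.7]
```

View pics/w4.png

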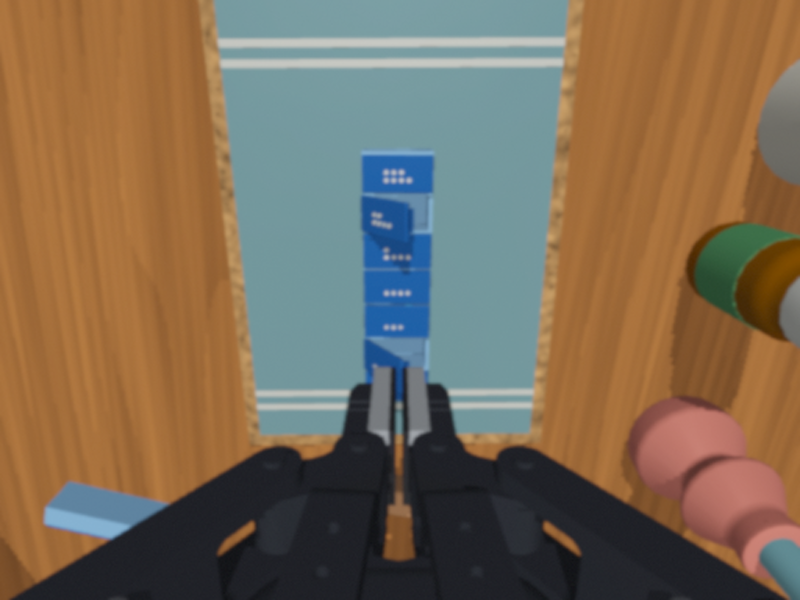

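The box lies flat on the mat with its lids up. Its far end is at rows 150–152, lid b is open at about (395,215), and lid a is open at about (395,355). The fingers hide part of the near end.

```bash
python3 - <<'E'
from plan import *
from h import *
k=1.5625
for u,v in((361,151),(434,152),(362,193),(434,194),(364,269),(431,270),(365,305),(430,306),(365,337),(429,337)): print((u,v),pt('wrist',u/k,v/k,27).round(1))
th=np.radians(3.58);ex=np.array([np.cos(th),np.sin(th),0]);ey=np.array([-np.sin(th),np.cos(th),0])
a=(pt('wrist',361/k,151/k,27)+pt('wrist',434/k,152/k,27))/2; c=a-75*ey; print('centre',c)
D=down(93.58)
B=c+42*ey+5*ex; A=c-42*ey+5*ex
print('A',A,'B',B)
plan([((B[0],B[1],85),D)])
E
```

```text
(361, 151) [519.7 -78.3  27. ]
(434, 152) [557.8 -76.2  27. ]
(362, 193) [521.2 -99.9  27. ]
(434, 194) [559.7 -97.9  27. ]
(364, 269) [ 524.2 -142.1   27. ]
(431, 270) [ 561.8 -140.2   27. ]
(365, 305) [ 525.8 -163.5   27. ]
(430, 306) [ 563.1 -161.7   27. ]
(365, 337) [ 526.7 -183.5   27. ]
(429, 337) [ 564.2 -181.1   27. ]
centre [ 543.43429964 -152.12617844   27.        ]
A [ 551.0471124  -193.73200834   27.        ] B [ 545.80197275 -109.89592715   27.        ]
5 rows; clock 21.1 end [ 545.7 -110.    85. ]
[{"tx":0.27,"ty":0.04,"tz":0.77,"ax":0,"ay":0,"az":0.001},{"tx":0.28,"ty":0.05,"tz":0.77,"ax":0.001,"ay":0,"az":0},{"tx":0.27,"ty":0.04,"tz":0.77,"ax":0,"ay":0,"az":0.001},{"tx":0.27,"ty":0.05,"tz":0.77,"ax":0,"ay":0,"az":0.001},{"tx":0.27,"ty":0.04,"tz":0.77,"ax":0,"ay":0,"az":0}]
```

>>> {"fn": "step_arm", "kwargs": {"moves": [{"tx": 0.27, "ty": 0.04, "tz": 0.77, "ax": 0, "ay": 0, "az": 0.001}, {"tx": 0.28, "ty": 0.05, "tz": 0.77, "ax": 0, "ay": 0, "az": 0}, {"tx": 0.27, "ty": 0.04, "tz": 0.77, "ax": 0, "ay": 0, "az": 0.001}, {"tx": 0.27, "ty": 0.05, "tz": 0.77, "ax": 0, "ay": 0, "az": 0.001}, {"tx": 0.27, "ty": 0.04, "tz": 0.77, "ax": 0, "ay": 0, "az": 0}]}}

```text
clock: 21.72
eef_pos: [544.3, -109.5, 82.3]
tcp_rot: [-3.14, -0.0, 1.633]
contact_force: [0.7, -0.1, -0.1]
opening: 0.0
grasp_force: 0.0
```

>>> {"fn": "step_arm", "kwargs": {"moves": [{"tx": 0, "ty": 0, "tz": 0.24, "ax": 0, "ay": 0, "az": 0}, {"tx": 0, "ty": 0, "tz": 0.24, "ax": 0, "ay": 0, "az": 0}, {"tx": 0, "ty": 0, "tz": 0.24, "ax": 0, "ay": 0, "az": 0}, {"tx": 0, "ty": 0, "tz": 0.2, "ax": 0, "ay": 0, "az": 0}, {"tx": 0, "ty": 0, "tz": 0.16, "ax": 0, "ay": 0, "az": 0}]}}

```text
clock: 22.35
eef_pos: [545.2, -110.0, 56.9]
tcp_rot: [3.141, 0.0, 1.633]
contact_force: [0.1, 0.5, 4.0]
opening: 0.001
grasp_force: 2.4
```

>>> {"fn": "step_arm", "kwargs": {"moves": [{"tx": 0, "ty": 0, "tz": 0.06, "ax": 0, "ay": 0, "az": 0}, {"tx": 0, "ty": 0, "tz": 0.04, "ax": 0, "ay": 0, "az": 0}, {"tx": 0, "ty": 0, "tz": 0, "ax": 0, "ay": 0, "az": 0}]}}

```text
clock: 22.72
eef_pos: [545.2, -109.9, 54.5]
tcp_rot: [3.142, 0.0, 1.633]
contact_force: [-0.1, -0.4, 1.5]
opening: -0.003
grasp_force: 0.4
```

>>> {"fn": "step_arm", "kwargs": {"moves": [{"tx": 0, "ty": 0, "tz": 0.06, "ax": 0, "ay": 0, "az": 0}, {"tx": 0, "ty": 0, "tz": 0, "ax": 0, "ay": 0, "az": 0}]}}

```text
clock: 22.98
eef_pos: [544.9, -109.8, 52.8]
tcp_rot: [-3.141, -0.0, 1.633]
contact_force: [0.9, 0.7, 0.6]
opening: 0.001
grasp_force: 0.0
```

>>> {"fn": "step_arm", "kwargs": {"moves": [{"tx": 0, "ty": 0, "tz": 0.04, "ax": 0, "ay": 0, "az": 0}, {"tx": 0, "ty": 0, "tz": 0, "ax": 0, "ay": 0, "az": 0}]}}

```text
clock: 23.22
eef_pos: [545.1, -109.8, 52.1]
tcp_rot: [-3.141, 0.0, 1.633]
contact_force: [-1.0, 0.4, 2.5]
opening: -0.004
grasp_force: 1.2
```

>>> {"fn": "step_arm", "kwargs": {"moves": [{"tx": 0, "ty": 0, "tz": 0.03, "ax": 0, "ay": 0, "az": 0}, {"tx": 0, "ty": 0, "tz": 0, "ax": 0, "ay": 0, "az": 0}]}}

```text
clock: 23.48
eef_pos: [545.2, -109.9, 51.9]
tcp_rot: [-3.142, 0.0, 1.633]
contact_force: [-3.5, -0.1, 11.3]
opening: 0.001
grasp_force: 5.3
```

>>> {"fn": "step_arm", "kwargs": {"moves": [{"tx": 0, "ty": 0, "tz": -0.6, "ax": 0, "ay": 0, "az": 0}, {"tx": 0, "ty": 0, "tz": -1, "ax": 0, "ay": 0, "az": 0}, {"tx": -0.84, "ty": 0, "tz": 0, "ax": 0, "ay": 0, "az": 0}, {"tx": -0.84, "ty": 0, "tz": 0, "ax": 0, "ay": 0, "az": 0}, {"tx": -0.84, "ty": 0, "tz": 0, "ax": 0, "ay": 0, "az": 0}]}}

```text
clock: 24.1
eef_pos: [548.7, -174.5, 90.6]
tcp_rot: [-3.141, -0.0, 1.633]
contact_force: [-0.4, -0.5, 0.1]
opening: -0.004
grasp_force: 0.0
```

>>> {"fn": "step_arm", "kwargs": {"moves": [{"tx": -0.84, "ty": 0, "tz": 0, "ax": 0, "ay": 0, "az": 0}, {"tx": 0, "ty": 0, "tz": 0.3, "ax": 0, "ay": 0, "az": 0}, {"tx": 0, "ty": 0, "tz": 0.3, "ax": 0, "ay": 0, "az": 0}, {"tx": 0, "ty": 0, "tz": 0.3, "ax": 0, "ay": 0, "az": 0}, {"tx": 0, "ty": 0, "tz": 0.24, "ax": 0, "ay": 0, "az": 0}]}}

```text
clock: 24.72
eef_pos: [550.0, -193.0, 61.9]
tcp_rot: [-3.141, -0.0, 1.634]
contact_force: [-0.6, -0.7, 1.0]
opening: 0.0
grasp_force: 0.2
```

>>> {"fn": "step_arm", "kwargs": {"moves": [{"tx": 0, "ty": 0, "tz": 0.12, "ax": 0, "ay": 0, "az": 0}, {"tx": 0, "ty": 0, "tz": 0.1, "ax": 0, "ay": 0, "az": 0}, {"tx": 0, "ty": 0, "tz": 0.06, "ax": 0, "ay": 0, "az": 0}, {"tx": 0, "ty": 0, "tz": 0.06, "ax": 0, "ay": 0, "az": 0}, {"tx": 0, "ty": 0, "tz": 0, "ax": 0, "ay": 0, "az": 0}]}}

```text
clock: 25.35
eef_pos: [550.2, -193.7, 54.1]
tcp_rot: [-3.141, -0.0, 1.633]
contact_force: [-0.3, -0.6, 1.0]
opening: 0.003
grasp_force: 0.0
```

>>> {"fn": "step_arm", "kwargs": {"moves": [{"tx": 0, "ty": 0, "tz": 0.06, "ax": 0, "ay": 0, "az": 0}, {"tx": 0, "ty": 0, "tz": 0, "ax": 0, "ay": 0, "az": 0}]}}

```text
clock: 25.6
eef_pos: [550.2, -193.7, 52.6]
tcp_rot: [-3.141, -0.0, 1.633]
contact_force: [-0.1, 0.0, -0.5]
opening: -0.001
grasp_force: 0.0
```

>>> {"fn": "step_arm", "kwargs": {"moves": [{"tx": 0, "ty": 0, "tz": 0.04, "ax": 0, "ay": 0, "az": 0}, {"tx": 0, "ty": 0, "tz": 0, "ax": 0, "ay": 0, "az": 0}]}}

```text
clock: 25.85
eef_pos: [550.4, -193.7, 52.0]
tcp_rot: [-3.141, 0.0, 1.633]
contact_force: [-0.7, 0.6, 3.7]
opening: 0.004
grasp_force: 2.1
```

>>> {"fn": "step_arm", "kwargs": {"moves": [{"tx": 0, "ty": 0, "tz": 0.03, "ax": 0, "ay": 0, "az": 0}, {"tx": 0, "ty": 0, "tz": 0, "ax": 0, "ay": 0, "az": 0}]}}

```text
clock: 26.1
eef_pos: [550.4, -193.7, 51.8]
tcp_rot: [-3.142, 0.0, 1.633]
contact_force: [-4.1, 0.7, 11.2]
opening: 0.001
grasp_force: 5.9
```

>>> {"fn": "step_arm", "kwargs": {"moves": [{"tx": 0, "ty": 0, "tz": -0.6, "ax": 0, "ay": 0, "az": 0}, {"tx": 0, "ty": 0, "tz": -1, "ax": 0, "ay": 0, "az": 0}, {"tx": -0.5, "ty": 0, "tz": -1, "ax": 0, "ay": 0, "az": 0}, {"tx": -0.5, "ty": 0, "tz": -1, "ax": 0, "ay": 0, "az": 0}, {"tx": 0, "ty": 0, "tz": 0, "ax": 0, "ay": 0, "az": 0}]}}

```text
clock: 26.72
eef_pos: [553.5, -219.8, 143.4]
tcp_rot: [3.137, 0.002, 1.633]
contact_force: [-0.3, 0.2, 1.4]
opening: 0.001
grasp_force: 0.0
```

```bash
python3 - <<'E'
from bx import *
fit(cen=(543.5,-152),zlo=21,zhi=33)
E
```

```text
[ 553.5 -219.8  143.4] 0.0007804645910276955
top face c 540.6 -158.3 size 38.2 135.1 yaw 2.74 z [25.6 27.3 28.5]
lid -63 631 z95 28.5 zmed 27.2 x [-18.   18.1]
lid -42 904 z95 28.8 zmed 27.4 x [-18.   18.2]
lid -21 974 z95 28.6 zmed 27.3 x [-18.1  18.3]
lid 0 1032 z95 28.6 zmed 27.3 x [-18.1  18. ]
lid 21 1193 z95 261.2 zmed 27.3 x [-18.1  18.2]
lid 42 1253 z95 28.7 zmed 27.4 x [-18.2  18.3]
lid 63 1110 z95 28.7 zmed 27.3 x [-18.   18.3]
```

>>> {"fn": "step_arm", "kwargs": {"moves": [{"tx": 0, "ty": 0, "tz": -1, "ax": 0, "ay": 0, "az": 0}, {"tx": 0, "ty": 0, "tz": -1, "ax": 0, "ay": 0, "az": 0}, {"tx": 0, "ty": 0, "tz": 0, "ax": 0, "ay": 0, "az": 0}, {"tx": 0, "ty": 0, "tz": 0, "ax": 0, "ay": 0, "az": 0}], "gripper": 0.75}}

```text
clock: 27.28
eef_pos: [551.3, -218.1, 189.6]
tcp_rot: [-3.14, -0.001, 1.634]
contact_force: [-0.5, -0.0, -0.5]
opening: 0.749
grasp_force: 0.0
```

```bash
python3 - <<'E'
from bx import *
fit(cen=(543.5,-152),zlo=21,zhi=33)
f=load('wrist');C=cloud('wrist');hsv=cv2.cvtColor(f['p'],cv2.COLOR_RGB2HSV).astype(int)
m=(hsv[...,0]>98)&(hsv[...,0]<128)&(hsv[...,1]>70)&(abs(C[...,2]-27)<6)&(abs(C[...,0]-543)<60)&(abs(C[...,1]+152)<110)
v,u=np.where(m);print(u.min(),u.max(),v.min(),v.max(),len(u))
for row in range(v.min(),v.max()+1,12):
    uu=u[v==row]
    if len(uu): print(row,uu.min(),uu.max(),len(uu),pt('wrist',(uu.min()+uu.max())/2,row,27).round(1))
E
```

```text
[ 551.3 -218.1  189.6] 0.7485512187723187
top face c 540.3 -152.5 size 38.2 146.7 yaw 2.88 z [25.7 27.3 28.6]
lid -63 630 z95 28.7 zmed 27.3 x [-18.7  18. ]
lid -42 655 z95 28.8 zmed 27.5 x [-18.4  18.3]
lid -21 706 z95 28.7 zmed 27.3 x [-18.1  18.6]
lid 0 764 z95 28.8 zmed 27.3 x [-18.5  18.2]
lid 21 829 z95 307.7 zmed 27.4 x [-18.1  18.3]
lid 42 862 z95 28.9 zmed 27.5 x [-18.6  18.5]
lid 63 915 z95 28.9 zmed 27.4 x [-18.2  18.7]
224 272 0 181 8007
0 224 272 49 [536.8 -79.6  27. ]
12 224 272 42 [537.3 -87.8  27. ]
24 224 272 49 [537.8 -96.2  27. ]
36 224 271 48 [ 537.9 -104.8   27. ]
48 224 271 48 [ 538.3 -113.5   27. ]
60 225 271 47 [ 539.2 -122.5   27. ]
72 225 270 46 [ 539.3 -131.6   27. ]
84 225 270 46 [ 539.9 -141.    27. ]
96 225 270 46 [ 540.4 -150.5   27. ]
108 225 269 45 [ 540.5 -160.3   27. ]
120 226 269 44 [ 541.5 -170.3   27. ]
132 226 269 44 [ 542.1 -180.5   27. ]
144 226 268 43 [ 542.2 -191.    27. ]
156 226 268 43 [ 542.8 -201.7   27. ]
168 226 267 42 [ 543.  -212.7   27. ]
180 228 267 40 [ 544.5 -223.9   27. ]
```

```bash
python3 - <<'E'
from plan import *
D=down(92.9)
plan([((540.4,-150.7,70),D),((540.4,-150.7,30),D,12)],vmax=22)
E
```

```text
10 rows; clock 27.325 end [ 540.5 -150.8   30. ]
[{"tx":0.45,"ty":-0.04,"tz":0.8,"ax":0,"ay":0,"az":0.001},{"tx":0.45,"ty":-0.04,"tz":0.79,"ax":0,"ay":0,"az":0.002},{"tx":0.46,"ty":-0.05,"tz":0.8,"ax":-0.001,"ay":0,"az":0.001},{"tx":0.45,"ty":-0.04,"tz":0.8,"ax":0,"ay":0,"az":0.001},{"tx":0.45,"ty":-0.05,"tz":0.79,"ax":0,"ay":-0.001,"az":0.001}]
[{"tx":0.45,"ty":-0.05,"tz":0.8,"ax":0,"ay":0,"az":0.002},{"tx":0,"ty":0,"tz":0.4,"ax":0,"ay":0,"az":0},{"tx":0,"ty":0,"tz":0.4,"ax":0,"ay":0,"az":0},{"tx":0,"ty":0,"tz":0.4,"ax":0,"ay":0,"az":0},{"tx":0,"ty":0.01,"tz":0.4,"ax":0,"ay":0,"az":0}]
```

>>> {"fn": "step_arm", "kwargs": {"moves": [{"tx": 0.45, "ty": -0.04, "tz": 0.8, "ax": 0, "ay": 0, "az": 0.001}, {"tx": 0.45, "ty": -0.04, "tz": 0.79, "ax": 0, "ay": 0, "az": 0.002}, {"tx": 0.46, "ty": -0.05, "tz": 0.8, "ax": 0, "ay": 0, "az": 0.001}, {"tx": 0.45, "ty": -0.04, "tz": 0.8, "ax": 0, "ay": 0, "az": 0.001}, {"tx": 0.45, "ty": -0.05, "tz": 0.79, "ax": 0, "ay": 0, "az": 0.001}]}}

```text
clock: 27.95
eef_pos: [542.2, -161.9, 89.6]
tcp_rot: [-3.14, -0.001, 1.624]
contact_force: [0.1, -1.4, -0.2]
opening: 0.749
grasp_force: 0.0
```

>>> {"fn": "step_arm", "kwargs": {"moves": [{"tx": 0.45, "ty": -0.05, "tz": 0.8, "ax": 0, "ay": 0, "az": 0.002}, {"tx": 0, "ty": 0, "tz": 0.3, "ax": 0, "ay": 0, "az": 0}, {"tx": 0, "ty": 0, "tz": 0.3, "ax": 0, "ay": 0, "az": 0}, {"tx": 0, "ty": 0, "tz": 0.3, "ax": 0, "ay": 0, "az": 0}, {"tx": 0, "ty": 0, "tz": 0.2, "ax": 0, "ay": 0, "az": 0}]}}

```text
clock: 28.58
eef_pos: [541.5, -151.7, 43.8]
tcp_rot: [3.141, 0.0, 1.621]
contact_force: [-0.2, -0.1, -0.7]
opening: 0.753
grasp_force: 0.0
```

>>> {"fn": "step_arm", "kwargs": {"moves": [{"tx": 0, "ty": 0, "tz": 0.2, "ax": 0, "ay": 0, "az": 0}, {"tx": 0, "ty": 0, "tz": 0.2, "ax": 0, "ay": 0, "az": 0}, {"tx": 0, "ty": 0, "tz": 0, "ax": 0, "ay": 0, "az": 0}]}}

```text
clock: 28.95
eef_pos: [541.1, -151.3, 33.6]
tcp_rot: [-3.141, -0.0, 1.621]
contact_force: [0.1, 0.9, -0.2]
opening: 0.749
grasp_force: 0.0
```

Down to z = 30, then close and lift.

>>> {"fn": "step_arm", "kwargs": {"moves": [{"tx": 0, "ty": 0, "tz": 0.14, "ax": 0, "ay": 0, "az": 0}, {"tx": 0, "ty": 0, "tz": 0, "ax": 0, "ay": 0, "az": 0}]}}

```text
clock: 29.2
eef_pos: [541.2, -151.4, 30.3]
tcp_rot: [-3.141, -0.0, 1.621]
contact_force: [-0.5, -0.4, -0.2]
opening: 0.749
grasp_force: 0.0
```

>>> {"fn": "step_arm", "kwargs": {"moves": [{"tx": 0, "ty": 0, "tz": 0, "ax": 0, "ay": 0, "az": 0}, {"tx": 0, "ty": 0, "tz": 0, "ax": 0, "ay": 0, "az": 0}, {"tx": 0, "ty": 0, "tz": 0, "ax": 0, "ay": 0, "az": 0}, {"tx": 0, "ty": 0, "tz": 0, "ax": 0, "ay": 0, "az": 0}], "gripper": 0.2, "newtons": 25}}

```text
clock: 29.7
eef_pos: [541.5, -151.5, 30.7]
tcp_rot: [3.141, 0.0, 1.621]
contact_force: [-0.5, 0.8, 2.1]
opening: 0.438
grasp_force: 26.4
```

>>> {"fn": "step_arm", "kwargs": {"moves": [{"tx": 0, "ty": 0, "tz": -0.2, "ax": 0, "ay": 0, "az": 0}, {"tx": 0, "ty": 0, "tz": -0.8, "ax": 0, "ay": 0, "az": 0}, {"tx": 0, "ty": 0, "tz": -1, "ax": 0, "ay": 0, "az": 0}, {"tx": 0, "ty": 0, "tz": -1, "ax": 0, "ay": 0, "az": 0}, {"tx": 0, "ty": 0, "tz": -1, "ax": 0, "ay": 0, "az": 0}]}}

```text
clock: 30.32
eef_pos: [541.0, -151.3, 131.4]
tcp_rot: [-3.141, -0.0, 1.621]
contact_force: [-0.5, -0.0, -0.9]
opening: 0.445
grasp_force: 26.1
```

```bash
python3 - <<'E'
from plan import *
from h import *
s=r.sense();print(s['eef_pos'],s['contact_force'],s['opening'],s['grasp_force'])
grab('top')  # drawer check: interior/front heights
C=cloud('top');e=np.array([.9895,.144]);n=np.array([-.144,.9895]);c=np.array([599.2,221.4])
L=np.stack([(C[...,:2]-c)@e,(C[...,:2]-c)@n],-1)
m=(abs(L[...,1]-20)<60)
for a in range(-160,50,7):
    z=C[m&(abs(L[...,0]-a)<3.5)][:,2]
    if len(z)>3: print(a,np.percentile(z,[5,50,95]).round(0),end=' ')
print()
for b in range(-130,131,8):
    z=C[(abs(L[...,1]-b)<4)&(abs(L[...,0]+20)<40)][:,2]
    if len(z)>3: print(b,np.median(z).round(0),end=' ')
plan([((569.5,217.1,150),down(98.3))],vmax=23.5)
E
```

```text
[ 541.00150688 -151.30556378  131.35429815] [-0.51383841 -0.00154146 -0.87445746] 0.44452226182383897 26.055812268750742
-160 [-4.  1.  6.] -153 [-3.  2. 55.] -146 [-2. 51. 59.] -139 [23. 50. 57.] -132 [-4.  2. 53.] -125 [-3.  1. 47.] -118 [-5.  2. 54.] -111 [-3. 42. 77.] -104 [70. 74. 79.] -97 [64. 73. 79.] -90 [60. 65. 70.] -83 [19. 23. 28.] -76 [17. 22. 28.] -69 [18. 23. 27.] -62 [18. 23. 27.] -55 [18. 23. 28.] -48 [18. 23. 29.] -41 [18. 22. 27.] -34 [18. 23. 28.] -27 [17. 23. 29.] -20 [19. 23. 27.] -13 [18. 22. 27.] -6 [17. 23. 28.] 1 [18. 23. 28.] 8 [17. 23. 28.] 15 [18. 23. 28.] 22 [17. 21. 28.] 29 [19. 23. 28.] 36 [18. 23. 27.] 43 [18. 73. 90.] 
-130 0.0 -122 1.0 -114 1.0 -106 51.0 -98 23.0 -90 23.0 -82 23.0 -74 23.0 -66 23.0 -58 23.0 -50 23.0 -42 22.0 -34 23.0 -26 24.0 -18 23.0 -10 23.0 -2 23.0 6 23.0 14 23.0 22 23.0 30 22.0 38 23.0 46 22.0 54 24.0 62 22.0 70 23.0 78 24.0 86 23.0 94 23.0 102 37.0 110 64.0 126 2.0 16 rows; clock 30.375 end [569.5 217.  150. ]
[{"tx":0.92,"ty":0.11,"tz":-0.04,"ax":0,"ay":0,"az":-0.004},{"tx":0.91,"ty":0.12,"tz":-0.04,"ax":0,"ay":0,"az":-0.004},{"tx":0.92,"ty":0.13,"tz":-0.04,"ax":0,"ay":0,"az":-0.003},{"tx":0.92,"ty":0.13,"tz":-0.04,"ax":0.001,"ay":0,"az":-0.004},{"tx":0.91,"ty":0.13,"tz":-0.04,"ax":0,"ay":0,"az":-0.004}]
[{"tx":0.92,"ty":0.14,"tz":-0.04,"ax":0,"ay":0,"az":-0.004},{"tx":0.91,"ty":0.15,"tz":-0.04,"ax":0,"ay":0,"az":-0.003},{"tx":0.91,"ty":0.15,"tz":-0.04,"ax":0,"ay":0,"az":-0.004},{"tx":0.91,"ty":0.15,"tz":-0.04,"ax":0,"ay":0.001,"az":-0.004},{"tx":0.91,"ty":0.17,"tz":-0.04,"ax":0,"ay":0,"az":-0.004}]
[{"tx":0.91,"ty":0.16,"tz":-0.04,"ax":0,"ay":0,"az":-0.003},{"tx":0.91,"ty":0.18,"tz":-0.03,"ax":0.001,"ay":0,"az":-0.004},{"tx":0.91,"ty":0.17,"tz":-0.04,"ax":0,"ay":0,"az":-0.004},{"tx":0.9,"ty":0.19,"tz":-0.04,"ax":0,"ay":0,"az":-0.004},{"tx":0.91,"ty":0.19,"tz":-0.04,"ax":0,"ay":0,"az":-0.004}]
[{"tx":0.9,"ty":0.19,"tz":-0.04,"ax":0,"ay":0,"az":-0.003}]
```

>>> {"fn": "step_arm", "kwargs": {"moves": [{"tx": 0.92, "ty": 0.11, "tz": -0.04, "ax": 0, "ay": 0, "az": -0.004}, {"tx": 0.91, "ty": 0.12, "tz": -0.04, "ax": 0, "ay": 0, "az": -0.004}, {"tx": 0.92, "ty": 0.13, "tz": -0.04, "ax": 0, "ay": 0, "az": -0.003}, {"tx": 0.92, "ty": 0.13, "tz": -0.04, "ax": 0, "ay": 0, "az": -0.004}, {"tx": 0.91, "ty": 0.13, "tz": -0.04, "ax": 0, "ay": 0, "az": -0.004}]}}

```text
clock: 31.0
eef_pos: [549.4, -35.4, 135.1]
tcp_rot: [-3.141, -0.0, 1.651]
contact_force: [-0.1, -0.4, -1.1]
opening: 0.442
grasp_force: 26.1
```

>>> {"fn": "step_arm", "kwargs": {"moves": [{"tx": 0.92, "ty": 0.14, "tz": -0.04, "ax": 0, "ay": 0, "az": -0.004}, {"tx": 0.91, "ty": 0.15, "tz": -0.04, "ax": 0, "ay": 0, "az": -0.003}, {"tx": 0.91, "ty": 0.15, "tz": -0.04, "ax": 0, "ay": 0, "az": -0.004}, {"tx": 0.91, "ty": 0.15, "tz": -0.04, "ax": 0, "ay": 0, "az": -0.004}, {"tx": 0.91, "ty": 0.17, "tz": -0.04, "ax": 0, "ay": 0, "az": -0.004}]}}

```text
clock: 31.62
eef_pos: [557.8, 79.8, 140.1]
tcp_rot: [-3.141, 0.0, 1.681]
contact_force: [-0.4, -0.8, -2.0]
opening: 0.438
grasp_force: 26.1
```

>>> {"fn": "step_arm", "kwargs": {"moves": [{"tx": 0.91, "ty": 0.16, "tz": -0.04, "ax": 0, "ay": 0, "az": -0.003}, {"tx": 0.91, "ty": 0.18, "tz": -0.03, "ax": 0, "ay": 0, "az": -0.004}, {"tx": 0.91, "ty": 0.17, "tz": -0.04, "ax": 0, "ay": 0, "az": -0.004}, {"tx": 0.9, "ty": 0.19, "tz": -0.04, "ax": 0, "ay": 0, "az": -0.004}, {"tx": 0.91, "ty": 0.19, "tz": -0.04, "ax": 0, "ay": 0, "az": -0.004}]}}

```text
clock: 32.25
eef_pos: [566.5, 195.6, 145.1]
tcp_rot: [-3.141, 0.0, 1.711]
contact_force: [-0.1, 0.1, -1.3]
opening: 0.438
grasp_force: 26.1
```

>>> {"fn": "step_arm", "kwargs": {"moves": [{"tx": 0.9, "ty": 0.19, "tz": -0.04, "ax": 0, "ay": 0, "az": -0.003}, {"tx": 0, "ty": 0, "tz": 0, "ax": 0, "ay": 0, "az": 0}]}}

```text
clock: 32.5
eef_pos: [568.3, 219.4, 146.3]
tcp_rot: [3.141, -0.0, 1.717]
contact_force: [0.2, -0.5, -1.8]
opening: 0.439
grasp_force: 26.1
```

```bash
python3 - <<'E'
from plan import *
s=r.sense();print(s['eef_pos'],s['tcp_rot'],s['contact_force'],s['opening'])
plan([((569.5,217.1,60),down(98.3),18),((569.5,217.1,53),down(98.3),4)])
E
```

```text
[568.34535263 219.37845603 146.26587648] [ 3.14110809e+00 -2.32395893e-04  1.71705469e+00] [ 0.18067424 -0.54095959 -1.79497107] 0.4392278938457121
7 rows; clock 32.5 end [569.5 217.   53. ]
[{"tx":-0.02,"ty":0.01,"tz":0.69,"ax":0,"ay":0,"az":0},{"tx":-0.02,"ty":0,"tz":0.69,"ax":0,"ay":0,"az":0},{"tx":-0.02,"ty":0.01,"tz":0.69,"ax":0,"ay":0,"az":0.001},{"tx":-0.02,"ty":0,"tz":0.69,"ax":0,"ay":0,"az":0},{"tx":-0.02,"ty":0.01,"tz":0.69,"ax":0,"ay":0,"az":0}]
[{"tx":0,"ty":0,"tz":0.14,"ax":0,"ay":0,"az":0},{"tx":0,"ty":0,"tz":0.14,"ax":0,"ay":0,"az":0}]
```

>>> {"fn": "step_arm", "kwargs": {"moves": [{"tx": -0.02, "ty": 0.01, "tz": 0.69, "ax": 0, "ay": 0, "az": 0}, {"tx": -0.02, "ty": 0, "tz": 0.69, "ax": 0, "ay": 0, "az": 0}, {"tx": -0.02, "ty": 0.01, "tz": 0.69, "ax": 0, "ay": 0, "az": 0}, {"tx": -0.02, "ty": 0, "tz": 0.6, "ax": 0, "ay": 0, "az": 0}, {"tx": -0.02, "ty": 0.01, "tz": 0.4, "ax": 0, "ay": 0, "az": 0}]}}

```text
clock: 33.12
eef_pos: [568.9, 214.7, 68.0]
tcp_rot: [-3.14, 0.0, 1.715]
contact_force: [0.7, 0.7, -0.8]
opening: 0.437
grasp_force: 26.1
```

>>> {"fn": "step_arm", "kwargs": {"moves": [{"tx": 0, "ty": 0, "tz": 0.24, "ax": 0, "ay": 0, "az": 0}, {"tx": 0, "ty": 0, "tz": 0.2, "ax": 0, "ay": 0, "az": 0}, {"tx": 0, "ty": 0, "tz": 0.12, "ax": 0, "ay": 0, "az": 0}, {"tx": 0, "ty": 0, "tz": 0, "ax": 0, "ay": 0, "az": 0}]}}

```text
clock: 33.62
eef_pos: [569.3, 215.1, 55.6]
tcp_rot: [3.141, 0.0, 1.715]
contact_force: [0.6, -0.2, -1.9]
opening: 0.44
grasp_force: 26.1
```

>>> {"fn": "step_arm", "kwargs": {"moves": [{"tx": 0, "ty": 0, "tz": 0.1, "ax": 0, "ay": 0, "az": 0}, {"tx": 0, "ty": 0, "tz": 0.08, "ax": 0, "ay": 0, "az": 0}, {"tx": 0, "ty": 0, "tz": 0, "ax": 0, "ay": 0, "az": 0}]}}

```text
clock: 34.0
eef_pos: [569.2, 215.0, 50.8]
tcp_rot: [-3.141, 0.0, 1.715]
contact_force: [-1.2, -0.9, -0.6]
opening: 0.438
grasp_force: 26.1
```

>>> {"fn": "step_arm", "kwargs": {"moves": [{"tx": 0, "ty": 0, "tz": 0.05, "ax": 0, "ay": 0, "az": 0}, {"tx": 0, "ty": 0, "tz": 0, "ax": 0, "ay": 0, "az": 0}]}}

```text
clock: 34.25
eef_pos: [569.3, 215.1, 49.7]
tcp_rot: [3.142, 0.0, 1.715]
contact_force: [-0.1, -0.2, -1.0]
opening: 0.438
grasp_force: 26.1
```

>>> {"fn": "step_arm", "kwargs": {"moves": [{"tx": 0, "ty": 0, "tz": 0.03, "ax": 0, "ay": 0, "az": 0}, {"tx": 0, "ty": 0, "tz": 0, "ax": 0, "ay": 0, "az": 0}]}}

```text
clock: 34.5
eef_pos: [569.9, 215.1, 49.7]
tcp_rot: [3.14, -0.0, 1.715]
contact_force: [0.3, -0.8, 5.6]
opening: 0.441
grasp_force: 26.8
```

>>> {"fn": "step_arm", "kwargs": {"moves": [{"tx": 0, "ty": 0, "tz": -0.04, "ax": 0, "ay": 0, "az": 0}, {"tx": 0, "ty": 0, "tz": 0, "ax": 0, "ay": 0, "az": 0}, {"tx": 0, "ty": 0, "tz": 0, "ax": 0, "ay": 0, "az": 0}], "gripper": 0.56}}

```text
clock: 34.88
eef_pos: [569.2, 215.0, 49.8]
tcp_rot: [-3.141, 0.0, 1.715]
contact_force: [-1.3, 0.3, 0.9]
opening: 0.562
grasp_force: 0.0
```

>>> {"fn": "step_arm", "kwargs": {"moves": [{"tx": 0, "ty": 0, "tz": -0.3, "ax": 0, "ay": 0, "az": 0}, {"tx": 0, "ty": 0, "tz": -0.8, "ax": 0, "ay": 0, "az": 0}, {"tx": 0, "ty": 0, "tz": -1, "ax": 0, "ay": 0, "az": 0}, {"tx": 0, "ty": 0, "tz": -1, "ax": 0, "ay": 0, "az": 0}, {"tx": 0, "ty": 0, "tz": -1, "ax": 0, "ay": 0, "az": 0}]}}

```text
clock: 35.5
eef_pos: [569.5, 215.2, 154.9]
tcp_rot: [3.14, -0.0, 1.715]
contact_force: [0.1, -0.8, 0.3]
opening: 0.559
grasp_force: 0.0
```

```bash
python3 - <<'E'
from plan import *
from h import *
s=r.sense();print(s['eef_pos'],s['contact_force'],s['opening'])
e=np.array([.9895,.144,0]);h=np.array([456.7,200.6,0])
a=h-48*e
plan([(a+[0,0,130],down(98.3)),(a+[0,0,54],down(98.3))])
import bx
bx.fit('side',cen=(569,216),zlo=38,zhi=54)
E
```

```text
[569.52663088 215.16755405 154.93062606] [ 0.10326898 -0.82110016  0.27783021] 0.559227952222713
12 rows; clock 35.5 end [409.2 193.7  54.1]
[{"tx":0.01,"ty":-0.81,"tz":0.12,"ax":0,"ay":0,"az":0},{"tx":0.01,"ty":-0.81,"tz":0.13,"ax":0,"ay":0,"az":0},{"tx":0.01,"ty":-0.81,"tz":0.12,"ax":0,"ay":0,"az":0},{"tx":0.01,"ty":-0.81,"tz":0.12,"ax":0,"ay":0,"az":0},{"tx":0,"ty":-0.8,"tz":0.13,"ax":0.001,"ay":0,"az":0}]
[{"tx":0.01,"ty":-0.81,"tz":0.12,"ax":0,"ay":0,"az":0},{"tx":0.01,"ty":-0.81,"tz":0.13,"ax":0,"ay":0,"az":0},{"tx":0.01,"ty":-0.81,"tz":0.12,"ax":0,"ay":0,"az":0},{"tx":0,"ty":0,"tz":0.76,"ax":0,"ay":0,"az":0},{"tx":0,"ty":0,"tz":0.76,"ax":0,"ay":0,"az":0}]
[{"tx":0,"ty":0,"tz":0.76,"ax":0,"ay":0,"az":0},{"tx":0,"ty":0,"tz":0.76,"ax":0,"ay":0,"az":0}]
[569.5 215.2 154.9] 0.559227952222713
top face c 567.8 211.9 size 40.0 147.4 yaw 7.88 z [40.5 44.9 47.3]
lid -63 25 z95 488.9 zmed 45.2 x [-17.4  19.3]
lid -42 31 z95 322.1 zmed 44.5 x [-17.9  19.4]
lid -21 26 z95 208.8 zmed 45.1 x [-18.8  17.7]
lid 0 31 z95 209.0 zmed 45.1 x [-19.5  18.3]
lid 21 24 z95 46.5 zmed 44.5 x [-17.8  17.5]
lid 42 22 z95 48.4 zmed 45.2 x [-19.   14.6]
lid 63 23 z95 46.7 zmed 44.3 x [-18.6  19.2]
```

The box is flat in the drawer with its lids shut. Next I'll push the drawer closed.

>>> {"fn": "step_arm", "kwargs": {"moves": [{"tx": 0, "ty": -0.81, "tz": 0, "ax": 0, "ay": 0, "az": 0}, {"tx": 0, "ty": -0.81, "tz": 0, "ax": 0, "ay": 0, "az": 0}, {"tx": 0, "ty": -0.81, "tz": 0.1, "ax": 0, "ay": 0, "az": 0}, {"tx": 0, "ty": -0.81, "tz": 0.2, "ax": 0, "ay": 0, "az": 0}, {"tx": 0, "ty": -0.8, "tz": 0.2, "ax": 0, "ay": 0, "az": 0}], "gripper": 0}}

```text
clock: 36.17
eef_pos: [468.9, 200.5, 140.9]
tcp_rot: [3.14, -0.0, 1.715]
contact_force: [-0.4, 0.1, 0.3]
opening: 0.0
grasp_force: 0.0
```

>>> {"fn": "step_arm", "kwargs": {"moves": [{"tx": 0, "ty": -0.81, "tz": 0.2, "ax": 0, "ay": 0, "az": 0}, {"tx": 0, "ty": -0.81, "tz": 0.2, "ax": 0, "ay": 0, "az": 0}, {"tx": 0, "ty": -0.81, "tz": 0.1, "ax": 0, "ay": 0, "az": 0}, {"tx": 0, "ty": 0, "tz": 0.76, "ax": 0, "ay": 0, "az": 0}, {"tx": 0, "ty": 0, "tz": 0.76, "ax": 0, "ay": 0, "az": 0}]}}

```text
clock: 36.8
eef_pos: [409.7, 192.1, 90.2]
tcp_rot: [3.139, -0.001, 1.715]
contact_force: [0.6, -0.7, -0.4]
opening: 0.003
grasp_force: 0.0
```

>>> {"fn": "step_arm", "kwargs": {"moves": [{"tx": 0, "ty": 0, "tz": 0.76, "ax": 0, "ay": 0, "az": 0}, {"tx": 0, "ty": 0, "tz": 0.76, "ax": 0, "ay": 0, "az": 0}, {"tx": 0, "ty": 0, "tz": 0, "ax": 0, "ay": 0, "az": 0}]}}

```text
clock: 37.17
eef_pos: [408.8, 191.6, 51.3]
tcp_rot: [-3.14, 0.0, 1.715]
contact_force: [-0.2, 0.6, -0.1]
opening: 0.0
grasp_force: 0.0
```

>>> {"fn": "step_arm", "kwargs": {"moves": [{"tx": 0, "ty": 0.4, "tz": 0, "ax": 0, "ay": 0, "az": 0}, {"tx": 0, "ty": 0.3, "tz": 0, "ax": 0, "ay": 0, "az": 0}, {"tx": 0, "ty": 0.2, "tz": 0, "ax": 0, "ay": 0, "az": 0}, {"tx": 0, "ty": 0.2, "tz": 0, "ax": 0, "ay": 0, "az": 0}, {"tx": 0, "ty": 0.2, "tz": 0, "ax": 0, "ay": 0, "az": 0}]}}

```text
clock: 37.8
eef_pos: [441.4, 196.4, 51.5]
tcp_rot: [-3.141, 0.0, 1.715]
contact_force: [-0.8, 0.5, 0.4]
opening: -0.001
grasp_force: 0.7
```

>>> {"fn": "step_arm", "kwargs": {"moves": [{"tx": 0, "ty": 0.4, "tz": 0, "ax": 0, "ay": 0, "az": 0}, {"tx": 0, "ty": 0.4, "tz": 0, "ax": 0, "ay": 0, "az": 0}, {"tx": 0, "ty": 0.4, "tz": 0, "ax": 0, "ay": 0, "az": 0}, {"tx": 0, "ty": 0.4, "tz": 0, "ax": 0, "ay": 0, "az": 0}, {"tx": 0, "ty": 0.4, "tz": 0, "ax": 0, "ay": 0, "az": 0}]}}

```text
clock: 38.42
eef_pos: [491.5, 203.8, 51.4]
tcp_rot: [-3.141, 0.0, 1.715]
contact_force: [-2.0, 0.4, 0.0]
opening: 0.003
grasp_force: 0.7
```

>>> {"fn": "step_arm", "kwargs": {"moves": [{"tx": 0, "ty": 0.4, "tz": 0, "ax": 0, "ay": 0, "az": 0}, {"tx": 0, "ty": 0.4, "tz": 0, "ax": 0, "ay": 0, "az": 0}, {"tx": 0, "ty": 0.4, "tz": 0, "ax": 0, "ay": 0, "az": 0}, {"tx": 0, "ty": 0.4, "tz": 0, "ax": 0, "ay": 0, "az": 0}, {"tx": 0, "ty": 0.4, "tz": 0, "ax": 0, "ay": 0, "az": 0}]}}

```text
clock: 39.05
eef_pos: [541.0, 211.0, 51.5]
tcp_rot: [3.142, 0.0, 1.715]
contact_force: [-1.2, 0.5, -0.4]
opening: -0.002
grasp_force: 0.7
```

>>> {"fn": "step_arm", "kwargs": {"moves": [{"tx": 0, "ty": 0.4, "tz": 0, "ax": 0, "ay": 0, "az": 0}, {"tx": 0, "ty": 0.3, "tz": 0, "ax": 0, "ay": 0, "az": 0}, {"tx": 0, "ty": 0.2, "tz": 0, "ax": 0, "ay": 0, "az": 0}, {"tx": 0, "ty": 0.2, "tz": 0, "ax": 0, "ay": 0, "az": 0}, {"tx": 0, "ty": 0.2, "tz": 0, "ax": 0, "ay": 0, "az": 0}]}}

```text
clock: 39.67
eef_pos: [572.6, 215.5, 51.5]
tcp_rot: [-3.141, 0.0, 1.715]
contact_force: [-1.4, 0.2, 0.2]
opening: -0.002
grasp_force: 0.6
```

>>> {"fn": "step_arm", "kwargs": {"moves": [{"tx": 0, "ty": 0.12, "tz": 0, "ax": 0, "ay": 0, "az": 0}, {"tx": 0, "ty": 0.08, "tz": 0, "ax": 0, "ay": 0, "az": 0}, {"tx": 0, "ty": 0, "tz": 0, "ax": 0, "ay": 0, "az": 0}]}}

```text
clock: 40.05
eef_pos: [575.1, 215.8, 51.2]
tcp_rot: [-3.137, 0.001, 1.715]
contact_force: [-9.5, -0.7, 7.1]
opening: -0.002
grasp_force: 4.8
```

>>> {"fn": "step_arm", "kwargs": {"moves": [{"tx": 0, "ty": 0.04, "tz": 0, "ax": 0, "ay": 0, "az": 0}, {"tx": 0, "ty": 0, "tz": 0, "ax": 0, "ay": 0, "az": 0}]}}

```text
clock: 40.3
eef_pos: [575.2, 215.8, 51.2]
tcp_rot: [-3.135, 0.001, 1.715]
contact_force: [-13.3, -0.3, 10.2]
opening: 0.003
grasp_force: 6.5
```

```bash
cat > dr.py <<'E'
from h import *
s=r.sense();print(s['eef_pos'].round(1),s['contact_force'].round(1),s['tcp_rot'].round(4),s['clock'])
e=np.array([.9895,.144]);n=np.array([-.144,.9895]);c=np.array([742.4,243.])
for nm in('top','side'):
    grab(nm);C=cloud(nm)
    L=np.stack([(C[...,:2]-c)@e,(C[...,:2]-c)@n],-1)
    for lo,hi in((-115,-80),(80,115)):
        m=(L[...,1]>lo)&(L[...,1]<hi)
        print(nm,lo,[(a,len(z),*np.percentile(z,[10,50,90]).round(0).tolist()) for a in range(-142,-84,4) for z in [C[m&(abs(L[...,0]-a)<2)][:,2]] if len(z)>1])
E
python3 dr.py
```

```text
[575.2 215.8  51.2] [-13.3  -0.3  10.2] [-3.1349e+00  8.0000e-04  1.7150e+00] 40.3
top -115 [(-142, 17, -4.0, -1.0, 4.0), (-138, 16, -4.0, 1.0, 5.0), (-134, 12, -0.0, 2.0, 5.0), (-130, 14, -4.0, 1.0, 6.0), (-126, 14, -3.0, 0.0, 5.0), (-122, 12, -2.0, 1.0, 6.0), (-118, 63, 2.0, 39.0, 71.0), (-114, 39, 1.0, 67.0, 78.0), (-110, 14, 71.0, 75.0, 78.0), (-106, 13, 71.0, 74.0, 75.0), (-102, 28, 71.0, 79.0, 89.0), (-98, 13, 83.0, 87.0, 93.0), (-94, 18, 83.0, 85.0, 91.0), (-90, 15, 83.0, 88.0, 91.0), (-86, 16, 85.0, 88.0, 91.0)]
top 80 []
side -115 [(-142, 7, -3.0, -1.0, 0.0), (-138, 8, -2.0, -0.0, 1.0), (-134, 5, -1.0, -1.0, -0.0), (-130, 6, -2.0, 0.0, 2.0), (-126, 6, -2.0, -1.0, 0.0), (-122, 8, -2.0, -1.0, 2.0), (-118, 36, 1.0, 37.0, 67.0), (-114, 61, 2.0, 42.0, 70.0), (-110, 13, -1.0, 72.0, 73.0), (-106, 11, -1.0, 1.0, 73.0), (-102, 22, 1.0, 76.0, 86.0), (-98, 12, 9.0, 81.0, 86.0), (-94, 3, 85.0, 86.0, 86.0), (-90, 5, 84.0, 84.0, 86.0), (-86, 6, 83.0, 85.0, 86.0)]
side 80 [(-142, 2, -3.0, -2.0, -1.0), (-138, 2, -4.0, -2.0, -1.0)]
```

>>> {"fn": "step_arm", "kwargs": {"moves": [{"tx": 0, "ty": -0.2, "tz": 0, "ax": 0, "ay": 0, "az": 0}, {"tx": 0, "ty": -0.6, "tz": 0, "ax": 0, "ay": 0, "az": 0}, {"tx": 0, "ty": -1, "tz": 0, "ax": 0, "ay": 0, "az": 0}, {"tx": 0, "ty": -1, "tz": -0.5, "ax": 0, "ay": 0, "az": 0}, {"tx": 0, "ty": -1, "tz": -0.5, "ax": 0, "ay": 0, "az": 0}]}}

```text
clock: 41.02
eef_pos: [482.9, 202.3, 76.6]
tcp_rot: [-3.141, 0.0, 1.715]
contact_force: [-0.1, -0.3, -0.5]
opening: 0.002
grasp_force: 0.0
```

>>> {"fn": "step_arm", "kwargs": {"moves": [{"tx": 0, "ty": 0, "tz": -1, "ax": 0, "ay": 0, "az": 0}, {"tx": 0, "ty": 0, "tz": -1, "ax": 0, "ay": 0, "az": 0}, {"tx": 0, "ty": 0, "tz": 0, "ax": 0, "ay": 0, "az": 0}, {"tx": 0, "ty": 0, "tz": 0, "ax": 0, "ay": 0, "az": 0}]}}

```text
clock: 41.52
eef_pos: [483.8, 202.5, 126.0]
tcp_rot: [-3.141, 0.0, 1.715]
contact_force: [0.8, 1.0, 0.4]
opening: -0.001
grasp_force: 0.0
```

```bash
python3 dr.py; python3 - <<'E'
from h import *
C=cloud('top');e=np.array([.9895,.144]);n=np.array([-.144,.9895]);c=np.array([742.4,243.])
L=np.stack([(C[...,:2]-c)@e,(C[...,:2]-c)@n],-1)
m=(abs(L[...,1])<90)&(C[...,2]>81)&(C[...,2]<92)&(abs(L[...,0])<130);print('slab x range',np.percentile(L[m][:,0],[.5,99.5]))
m=(abs(L[...,1])<90)&(C[...,2]>70)&(C[...,2]<78)&(L[...,0]<-90)&(L[...,0]>-130);print('board top',np.percentile(L[m][:,0],[3,97]))
E
```

```text
[483.8 202.5 126. ] [0.8 1.  0.4] [-3.1412e+00  2.0000e-04  1.7151e+00] 41.525
top -115 [(-142, 15, -4.0, 0.0, 5.0), (-138, 12, -4.0, 1.0, 5.0), (-134, 14, -2.0, 1.0, 4.0), (-130, 16, -4.0, 2.0, 4.0), (-126, 13, -4.0, 1.0, 6.0), (-122, 14, -2.0, 0.0, 5.0), (-118, 54, 1.0, 41.0, 71.0), (-114, 45, -3.0, 55.0, 76.0), (-110, 14, 70.0, 73.0, 78.0), (-106, 17, 71.0, 75.0, 78.0), (-102, 22, 71.0, 80.0, 89.0), (-98, 21, 70.0, 86.0, 89.0), (-94, 12, 84.0, 87.0, 90.0), (-90, 16, 81.0, 86.0, 90.0), (-86, 14, 82.0, 86.0, 88.0)]
top 80 [(-118, 7, 72.0, 75.0, 79.0), (-114, 15, 71.0, 74.0, 78.0), (-110, 15, 72.0, 75.0, 78.0), (-106, 13, 70.0, 73.0, 74.0), (-102, 31, 72.0, 83.0, 90.0), (-98, 13, 84.0, 86.0, 88.0), (-94, 18, 82.0, 88.0, 91.0), (-90, 17, 84.0, 86.0, 91.0), (-86, 11, 86.0, 89.0, 92.0)]
side -115 [(-142, 9, -3.0, -1.0, 2.0), (-138, 6, -2.0, -1.0, -0.0), (-134, 4, -3.0, -1.0, 0.0), (-130, 6, -2.0, -1.0, 1.0), (-126, 5, -3.0, -1.0, 0.0), (-122, 6, -2.0, -1.0, 1.0), (-118, 38, 1.0, 43.0, 68.0), (-114, 60, 17.0, 44.0, 72.0), (-110, 11, -2.0, -0.0, 73.0), (-106, 9, -0.0, 73.0, 73.0), (-102, 22, -1.0, 76.0, 84.0), (-98, 12, 14.0, 79.0, 86.0), (-94, 8, 84.0, 85.0, 86.0), (-90, 4, 83.0, 84.0, 86.0), (-86, 6, 83.0, 85.0, 86.0)]
side 80 [(-142, 6, -4.0, -3.0, -2.0), (-138, 5, -3.0, -2.0, -1.0), (-134, 5, -2.0, -2.0, 1.0), (-130, 7, -2.0, -0.0, 1.0), (-126, 2, -1.0, 0.0, 1.0), (-122, 5, -1.0, -0.0, 0.0), (-118, 43, 23.0, 45.0, 68.0), (-114, 18, 39.0, 60.0, 73.0), (-110, 3, 71.0, 72.0, 73.0), (-106, 4, 70.0, 71.0, 78.0), (-102, 14, 72.0, 78.0, 83.0), (-98, 7, 77.0, 85.0, 86.0), (-94, 5, 72.0, 85.0, 86.0), (-90, 3, 85.0, 85.0, 85.0), (-86, 6, 70.0, 85.0, 86.0)]
slab x range [-102.45504557  101.65326348]
board top [-117.5679675  -100.54952508]
```

```bash
python3 -c "
from rig import workorder
print(workorder.sign_off())"
```

```text
the job is handed in; nothing more can be done
None
```

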